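# Lock the engraver's spindle inside its drive case

### The arm

A 6-joint arm with a two-finger parallel gripper is mounted at the origin on the work surface. World frame = base frame: x ahead of the robot, y to its left, z up, the work surface at z = 0. Lengths are in mm, angles in rad, forces in N, time in s.
With the tool pointing down it reaches from about 350 to 875 mm from the base axis. Payload 4.2 kg.
Tool frame: the origin (TCP) lies at the very end of the fingers, on their centre line; the grasp point (between the pads) lies 19 mm behind it (arm.tcp_to_grasp is the x of the grasp point in the tool frame, in mm); x points along the fingers, z is the direction in which the jaws open and shut, and the axes are right-handed (so a half turn about x gives the same grasp; the last joint's range is limited). The gripper opens to 85 mm and grips with 20 to 120 N. Pads are 22 mm wide; open, the fingers measure 114 mm over their backs; the gripper's body (76 mm by 85 mm) begins 54 mm behind the grasp point. The pads swing forward as they close: fully open they stand 13 mm farther back than shut.
Start: joints at [1.546, 0.385, 0.008, 0, -1.194, -0.259], TCP at [174.971, 599.987, 209.412] pointing down, gripper open.
Joint ranges: [-3.14, 3.14], [-1.21, 2.06], [-1.07, 1.41], [-3.16, 2.05], [-2.99, -0.16], [-3.1, 3.1]. Speed limits (rad/s): [2.79, 2.79, 3.14, 3.14, 3.14, 3.14].

### API

Orientations are given as a unit quaternion [x, y, z, w].
In Python, from bench import status, get_image, job, arm gives the robot as it stands.
- The arm moves only by the tool apply_moves, never from a script. Its argument "targets" is text: rows parted by semicolons, each of 5 numbers parted by spaces: the shift along the tool's x, y, z in mm, then the turn about the tool's x in degrees, then the gripper's target within -1 to 1 (shut at 1, half-way at 0, fully open at -1). In form: dx dy dz spin hand; .... A call has 1 to 10 rows; each row is the pose to reach, as a shift and turn from the pose commanded when the call began, along the tool's axes at that moment; what a row does not reach only later rows make up. A row lasts 1/12 s, in which the tool goes at most 41.7 mm and 7.16 degrees, less where a joint would pass 70% of its speed; a pose out of reach is approached as far as the arm can. A call with a gripper value outside its range is refused whole. The fingers move at their own pace and stop on an object; the grip force is fixed at half the most. Time passes only in rows, so rows that repeat a pose let the fingers close. It gives the time, the measured TCP pose, the force and the opening at its end, in the units of the state.
- status.read_state(): the state, without advancing time (a new reading comes with each control period).
- get_image(name): name is "scene" or "top" or "wrist"; returns a dict with "img" (480x640x3 uint8, red, green, blue), "mtx" (3x3 intrinsics, pixels), "world_from_camera" (4x4, takes a point from camera to world coordinates). Camera axes: x right, y down, z forward; pixel columns grow to the right and rows downward; lengths in mm; the calibration is good to about 2 mm. A picture is of the moment at which its call begins. There is no depth.
- job.job_done(): hands the job in, once; it reports no verdict.
The state is a dict: "clock": time; "joints": joint angles; "joint_vel": joint speeds; "joint_efforts": joint torques, N m; "position": TCP position; "ee_rot": TCP orientation; "contact_force": force on the tool from outside, world axes, zero at the start; "wrist_torque": the same for the moment, N m; "gripper_width": finger opening in mm.
Only numpy, scipy, OpenCV 4.12 (cv2) and the standard library are available. Lean on these libraries where they do the work, as an engineer would, in place of code of your own. Each camera call takes 0.05 s, during which the arm holds its last target.

### The job

Get the engraver ready for a cutter change: turn both wing fasteners on the flat drive case a quarter-turn anticlockwise to unlock its cover panel, then swing the panel open by its handle until it stands upright or a little past. Inside, push the spring-loaded plunger down into its housing and, while it is down, slide the keeper on its head fully home under the strike bridge so that the plunger stays trapped down when you let go. Leave the template bar, screwdriver, cup and oiler around the case where they are.

Things in the scene. Friction and masses are not known exactly. Their poses are not given: they have to be found in the camera images.
- case: Grey open-topped sheet-metal drive case, 270 mm long (its x, pointing away from the robot) x 180 mm wide (its y) x 90 mm tall, walls and floor 5 mm, fixed to the bench; origin at the centre of its underside on the bench. Covered by the panel; a low dark gearbox foot sticks out 50 mm at its far (+x) end.
- panel (a joint): Opening angle of the cover panel in rad: 0 shut, 1.57 upright, 1.9 at its stop. The panel is a bare aluminium plate 270 x 180 x 6 mm, 0.4 kg, hinged along the case's left (+y) long side; its free edge on the right (-y) side rises. The hinge is stiff: the panel stays at whatever angle it is left. About 8 N at the handle moves it. It cannot be lifted until both fasteners are unlocked.
- panel_hinge (a point): Middle of the panel's hinge line, at the panel's underside: 90 mm to the left (+y) of the case centre, 90.5 mm above the bench. The point turns with the panel; its x axis is the hinge line (when the panel is shut its axes are the case's).
- panel_handle (a point): Centre of the round dark bar of the bow handle on the panel: bar 12 mm thick, 64 mm between the centres of its two legs, parallel to the hinge, 165 mm from the hinge line and 15 mm in from the free edge, bar centre 40 mm above the panel's top face (46 mm above the hinge line when shut). The space under the bar is 34 mm high. The bar can turn between gripping fingers as the panel swings.
- fastener_near (a joint): Turn of the wing fastener nearer the robot, in rad: about 0 to 0.2 locked (wing across the case, along its y), 1.57 unlocked stop (wing along the case's x). Turns anticlockwise seen from above; stays where it is left; the cam clears its ledge from about 1.15 rad. Friction 0.06 N m.
- fastener_far (a joint): The same for the wing fastener farther from the robot; it too turns anticlockwise.
- fastener_near_grip (a point): On the near fastener's axis, at mid-height of its wing. Wing: dark steel bar 60 mm long (point y) x 14 mm thick (point x) x 22 mm tall, its underside 6 mm above the panel's top face. The axis is 100 mm towards the robot from the panel's middle and 145 mm from the hinge line. The point turns with the wing.
- fastener_far_grip (a point): The same for the far fastener, 100 mm away from the panel's middle on the side away from the robot.
- lock: Spindle lock: steel housing 130 x 56 x 16 mm standing on the case floor (its origin is centred under the plunger, at floor height, 5 mm above the bench); its place and turn in the case vary a little. Its +x (roughly the case's +x, away from the robot) is the way the keeper slides. The strike bridge stands on it, 70 mm along +x.
- strike (a point): Middle of the underside of the strike bridge's crossbar (16 mm along x, 60 mm along y, 16 mm tall), 46 mm above the case floor. The keeper bar slides beneath it, between posts 40 mm apart.
- plunger (a joint): How far the vertical round plunger (32 mm diameter, with a flat brass head) is pushed down, in m: 0 up, 0.018 bottomed. Spring: about 6 N to start, 14 N at the bottom. The keeper, carried across its head, meets the side of the strike bar and cannot slide home unless the plunger is down at least 0.012; trapped, it rests at about 0.012.
- keeper (a joint): Slide of the keeper along the lock's +x, in m: 0 to 0.004 as found (clear of the strike), 0.030 fully home under the strike. Steel bar 97 mm long (x) x 24 mm wide x 8 mm thick lying across the plunger's head; moves up and down with the plunger. Friction 2 N; it stays where it is left.
- keeper_grip (a point): Centre of the keeper's upright dark grip rib: 14 mm thick (along x, the sliding way) x 40 mm wide (y) x 22 mm tall. The rib rises from the bar, whose top is 11 mm below this point; with the plunger up the point is 69 mm above the case floor (74 mm above the bench). Pressing down on the rib or on the bar pushes the plunger in. As found, the rib's centre is 90 mm (less the keeper's slide) short of the strike bar's near face; with the keeper home, 60 mm.
- template: Brass template bar 150 x 30 x 8 mm lying to the right of the case; bystander. Origin at the centre of its underside.
- driver: Screwdriver, 190 mm long, lying on the bench farther to the right of the case; bystander. Origin under its middle.
- cup: Aluminium cup, 72 mm wide, 85 mm tall, standing to the left of the case; bystander. Origin at the centre of its foot.
- oiler: Steel oil bottle, 60 mm wide, 130 mm tall, standing to the left of the case; bystander. Origin at the centre of its foot.

How it is judged (in metres and radians):
On the way, in this order (a step that is already met when the one before it is completed fails the run):
1. both wing fasteners are turned to unlocked with the panel still shut (value of joint each of fastener_near, fastener_far above 1.2 rad and value of joint panel below 0.1 rad), for 0.1 s.
2. the panel is swung open to upright (value of joint panel above 1.4 rad), for 0.2 s.
3. the plunger is pushed down with the keeper still clear of the strike (value of joint plunger above 0.0115 m and value of joint keeper below 0.01 m), for 0.1 s.
4. the keeper is slid home over the pushed-in plunger (value of joint keeper above 0.024 m and value of joint plunger above 0.01 m), for 0.2 s.
At the end, for the whole second after the job is handed in: Both fasteners unlocked (over 1.2 rad), panel open and at rest (over 1.4 rad), plunger at least 10 mm in and still, with the keeper at least 24 of its 30 mm home under the strike, and nothing held (all of step 4 and value of joint panel above 1.4 rad and value of joint each of fastener_near, fastener_far above 1.2 rad and velocity of joint plunger below 0.005 m/s and velocity of joint panel below 0.05 rad/s); the robot touches nothing.
It fails at once if a bystander beside the case is moved more than 30 mm (distance of any of template, driver, cup, oiler from where it was at the start of the episode above 0.03 m).
It fails at once if a standing bystander is tipped over (angle between any of cup, oiler's own z axis and vertical above 0.6 rad).
It also fails if it takes over 72 s, if anything falls off the work surface, if the arm or the gripper's body presses on something with over 40 N, if the wrist force passes 120 N, or if a joint passes its speed limit or range.

## Working session

There is one attempt and no reset: what is moved stays moved. The work goes in short steps, Python scripts to look and compute and a tool call to move; the robot and the scene stay as the last step left them, time stands still between calls to the robot, and variables do not carry over. Pictures are saved under pics/ and viewed, and the job is handed in when it is done.

Besides the shell and the picture viewer there is one more tool, called as a command line: name --argument value ..., lists and objects as JSON in quotes. apply_moves: Moves the arm, as the interface text tells. Its arguments: {"type":"object","properties":{"targets":{"type":"string"}},"required":["targets"]}

```bash
ls; mkdir -p pics
python3 - <<'E'
from bench import status,get_image,arm
import cv2
print(status.read_state()); print([a for a in dir(arm) if a[0]!='_'])
for n in("scene","top","wrist"):
    d=get_image(n); cv2.imwrite(f"pics/{n}0.png",d["img"][:,:,::-1]); print(n,d["mtx"].tolist(),d["world_from_camera"].round(3).tolist())
E
```

```text
pics
{'clock': 0.0, 'joints': array([ 1.54560660e+00,  3.85508695e-01,  6.62913703e-03, -4.99517438e-04,
       -1.19396739e+00, -2.58596329e-01]), 'joint_vel': array([-0.00028871, -0.00040061, -0.00024202,  0.00016918, -0.00014695,
       -0.00138111]), 'joint_efforts': array([-4.81781590e-04, -3.92284262e+01,  1.88403994e+01,  4.18609992e+00,
       -4.56395719e-03,  3.55953581e-06]), 'position': array([174.80431558, 599.40791419, 208.35172347]), 'ee_rot': array([-0.56514422, -0.42374689,  0.56630076, -0.42468108]), 'contact_force': array([ 0.48399612,  0.51515562, -0.05882987]), 'wrist_torque': array([0.00677908, 0.00449762, 0.00939211]), 'gripper_width': 85.55876072948242}
['IKError', 'tcp_to_grasp']
scene [[470.81299417028697, 0.0, 323.74580942770956], [0.0, 470.81299417028697, 241.4693576291132], [0.0, 0.0, 1.0]] [[-0.473, 0.66, -0.583, 1058.595], [0.881, 0.357, -0.31, 326.335], [0.004, -0.66, -0.751, 705.45], [0.0, 0.0, 0.0, 1.0]]
top [[487.7449174791793, 0.0, 316.1495296784647], [0.0, 487.7449174791793, 232.07603248101435], [0.0, 0.0, 1.0]] [[0.011, -0.99, 0.142, 475.825], [-1.0, -0.007, 0.027, 46.717], [-0.026, -0.142, -0.99, 879.517], [0.0, 0.0, 0.0, 1.0]]
wrist [[331.29535777972353, 0.0, 324.6764145489526], [0.0, 331.29535777972353, 234.87404763788084], [0.0, 0.0, 1.0]] [[-0.28, -0.923, -0.263, 241.264], [-0.96, 0.27, 0.075, 579.91], [0.002, 0.273, -0.962, 374.238], [0.0, 0.0, 0.0, 1.0]]
```

View pics/scene0.png

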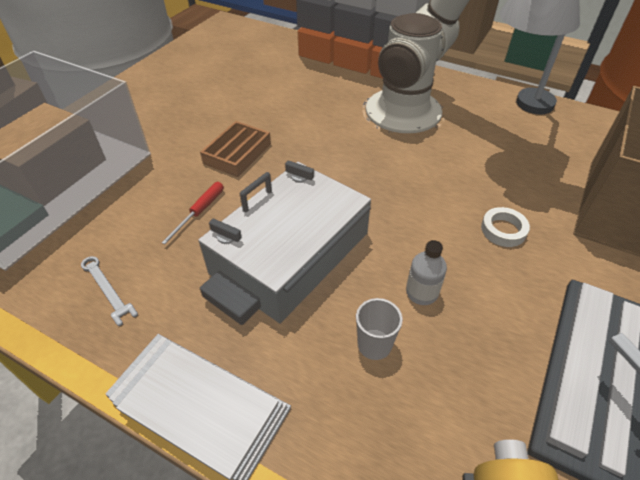

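View pics/top0.png

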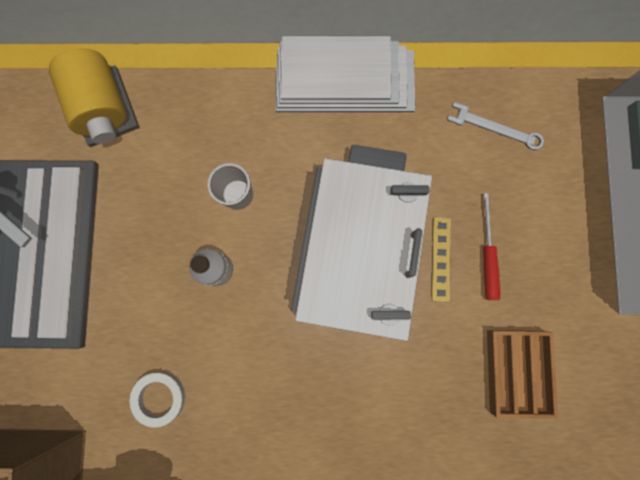

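View pics/wrist0.png

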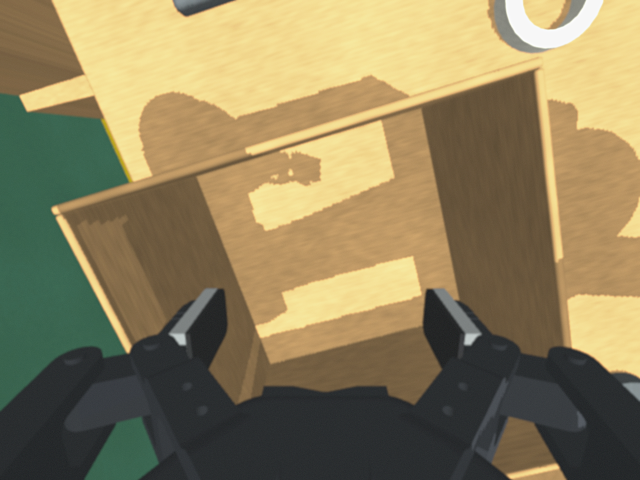

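```bash
cat > h.py <<'E'
import numpy as np,cv2
from bench import status,get_image,arm
from scipy.spatial.transform import Rotation as R
def ray(d,uv,z):
    uv=np.atleast_2d(uv).astype(float); K=d["mtx"];T=d["world_from_camera"]
    v=np.c_[(uv-[K[0,2],K[1,2]])/K[0,0],np.ones(len(uv))]@T[:3,:3].T
    o=T[:3,3]; return o+v*((z-o[2])/v[:,2])[:,None]
def proj(d,P):
    P=np.atleast_2d(P).astype(float);T=d["world_from_camera"]
    c=(P-T[:3,3])@T[:3,:3]; return c[:,:2]/c[:,2:]*d["mtx"][0,0]+d["mtx"][:2,2]
def snap(n,f):
    d=get_image(n);cv2.imwrite(f"pics/{f}.png",d["img"][:,:,::-1]);return d
E
python3 - <<'E'
from h import *
d=get_image("top");im=d["img"];g=im.mean(2)
roi=np.zeros(g.shape,np.uint8);cv2.fillConvexPoly(roi,np.array([[323,162],[429,178],[406,336],[299,320]]),1)
big=cv2.dilate(roi,np.ones((9,9)))
m=((g<95)&(im.max(2).astype(int)-im.min(2)<25)).astype(np.uint8)
m[:, :340]=0; m[:180]*=1; m=m*big
for c in cv2.findContours(m,cv2.RETR_EXTERNAL,cv2.CHAIN_APPROX_NONE)[0]:
    if cv2.contourArea(c)>40:
        r=cv2.minAreaRect(c);print(r,ray(d,r[0],124.5).round(1), ray(d,r[0],136).round(1))
# panel bright
b=((g>140)&(im.max(2).astype(int)-im.min(2)<25)).astype(np.uint8);b=cv2.morphologyEx(b,cv2.MORPH_CLOSE,np.ones((25,25)))
for c in cv2.findContours(b[140:350,290:440],cv2.RETR_EXTERNAL,cv2.CHAIN_APPROX_NONE,offset=(290,140))[0]:
    if cv2.contourArea(c)>5000:
        r=cv2.minAreaRect(c);q=cv2.boxPoints(r);P=ray(d,q,96.5);print(r,P.round(1),P.mean(0));print(np.linalg.norm(np.diff(P,axis=0),axis=1))
        e=P[1]-P[0];print([np.degrees(np.arctan2(*(P[(i+1)%4]-P[i])[1::-1])) for i in range(4)])
x=cv2.resize(im[130:350,280:450],None,fx=3.5,fy=2.7*1.0,interpolation=cv2.INTER_CUBIC);cv2.imwrite("pics/crop0.png",cv2.resize(im[130:350,280:450],None,fx=2.7,fy=2.7)[:,:,::-1])
E
```

```text
((412.8423156738281, 252.5513458251953), (9.444341659545898, 48.4084358215332), 8.53076457977295) [[553.2 -82.8 124.5]] [[552.  -80.8 136. ]]
((408.5, 190.5), (9.0, 37.0), 90.0) [[651.3 -77.6 124.5]] [[648.7 -75.7 136. ]]
((364.6891784667969, 248.8648681640625), (114.42169189453125, 166.86497497558594), 9.462322235107422) [[ 444.5  100.6   96.5]
 [ 713.7   59.7   96.5]
 [ 682.4 -125.6   96.5]
 [ 417.6  -76.7   96.5]] [564.55436255 -10.50174282  96.5       ]
[272.28038842 187.92321524 269.25029212]
[np.float64(-8.644310285793251), np.float64(-99.57707219651844), np.float64(169.54224865039194), np.float64(81.38946312536301)]
```

View pics/crop0.png

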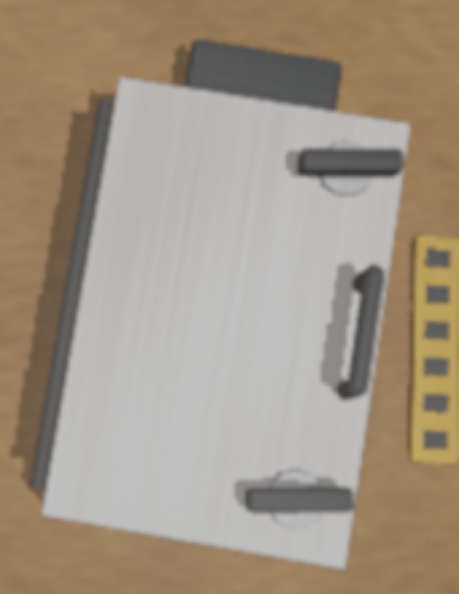

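Run:
```python
from h import *
d=get_image("top")
q=np.array([[122,77],[410,123],[346,569],[43,515]])/2.7+[280,130]
P=ray(d,q,96.5);M=np.array([[135,90],[135,-90],[-135,-90],[-135,90]]).astype(float)
print(P.round(1),[np.linalg.norm(P[i]-P[i-1]).round(1) for i in range(4)])
c=P[:,:2].mean(0);A=P[:,:2]-c
th=np.arctan2((M[:,0]*A[:,1]-M[:,1]*A[:,0]).sum(),(M*A).sum());print(c,np.degrees(th))
Rm=np.array([[np.cos(th),-np.sin(th)],[np.sin(th),np.cos(th)]])
for n,p,z in(("near",(-100,-55),113.5),("far",(100,-55),113.5),("handle",(0,-75),136.5)):
    w=c+Rm@p;print(n,w,proj(d,[*w,z+11 if n!="handle" else 140]))
# observed wings tops
w=np.array([[247,489],[352,500],[300,150],[401,163]])  # rough
for n,q in(("near",(299.5,499)),("far",(351,162)),("handle",(361,331))):
    uv=np.array(q)/2.7+[280,130];print(n,uv,ray(d,uv,122 if n!="handle" else 139).round(1))
s=get_image("scene")
for p,z in(((-100,-55),124.5),((100,-55),124.5),((0,-75),136.5)):
    print(proj(s,[*(c+Rm@p),z]))
```

```text
[[ 711.4   54.4   96.5]
 [ 683.1 -120.8   96.5]
 [ 417.4  -77.9   96.5]
 [ 446.1   98.5   96.5]] [np.float64(268.9), np.float64(177.4), np.float64(269.1), np.float64(178.7)]
[564.48824383 -11.45608669] -9.274138280222793
near [456.9316778  -49.62132091] [[392.03241946 315.37893386]]
far [654.31738967 -81.852994  ] [[411.15975351 188.66192632]]
handle [552.40136642 -85.47572864] [[416.39529233 252.04306347]]
near [390.92592593 314.81481481] [[457.7 -48.3 122. ]]
far [410. 190.] [[652.7 -80.4 122. ]]
handle [413.7037037  252.59259259] [[551.6 -81.6 139. ]]
[[298.43926126 164.31289374]]
[[223.29402157 224.21816779]]
[[254.35292715 182.88200415]]
```

```bash
cat >> h.py <<'E'
def plan(target,yawz=None):
    """shift in tool axes to world TCP target; spin (deg) so that jaw axis gets to world yaw (mod 180)"""
    s=status.read_state();r=R.from_quat(s["ee_rot"]);M=r.as_matrix()
    sh=M.T@(np.array(target)-s["position"]);z=M[:,2];yaw=np.degrees(np.arctan2(z[1],z[0]))
    print("pos",s["position"].round(1),"xaxis",M[:,0].round(3),"zaxis",z.round(3),"zyaw",yaw.round(1),"q6",s["joints"][5].round(3),"w",round(s["gripper_width"],1),"F",s["contact_force"].round(1),"t",s["clock"])
    print("shift",sh.round(1), None if yawz is None else [round(-(yawz+k-yaw),1) for k in(-180,0,180)])
E
python3 - <<'E'
from h import *
plan([175,600,290]);plan([457,-49,250],-9)
d=get_image("scene");cv2.imwrite("pics/sc1.png",cv2.resize(d["img"][140:260,180:360],None,fx=4,fy=4,interpolation=cv2.INTER_CUBIC)[:,:,::-1])
E
```

```text
pos [174.9 599.8 209.1] xaxis [-0.    -0.001 -1.   ] zaxis [-0.28  -0.96   0.001] zyaw -106.3 q6 -0.259 w 85.2 F [ 1.5  0.2 -0.3] t 0.3
shift [-80.9   0.   -0.1] None
pos [174.9 599.8 209.1] xaxis [-0.    -0.001 -1.   ] zaxis [-0.28  -0.96   0.001] zyaw -106.3 q6 -0.259 w 85.2 F [ 1.5  0.2 -0.3] t 0.3
shift [-40.5 452.5 543.9] [np.float64(82.7), np.float64(-97.3), np.float64(-277.3)]
```

View pics/sc1.png

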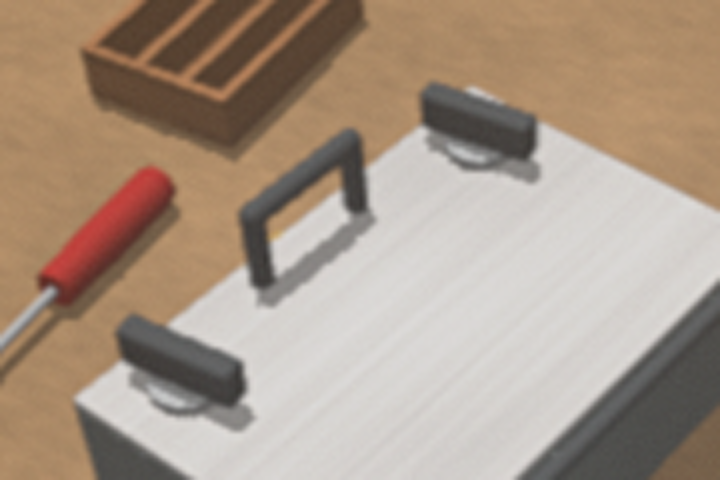

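apply_moves --targets "-40 0 0 0 -1; -80 0 0 0 -1; -80 20 24 7 -1; -80 45 54 14 -1; -80 70 84 21 -1; -80 96 115 28 -1; -80 122 146 35 -1; -80 148 177 42 -1; -80 174 208 49 -1; -80 200 239 56 -1"

```text
clock: 1.18
position: [300.3, 312.5, 289.7]
ee_rot: [0.699, 0.107, -0.699, 0.107]
contact_force: [1.7, 0.3, 0.1]
gripper_width: 85.2
```

Run:
```python
from h import *
plan([457.5,-48,200],-180)
```

```text
pos [300.3 312.5 289.7] xaxis [ 0.     0.001 -1.   ] zaxis [-0.954 -0.3   -0.001] zyaw -162.6 q6 -0.879 w 85.2 F [1.7 0.3 0.1] t 1.1833
shift [ 89.5 391.1 -41.9] [np.float64(197.4), np.float64(17.4), np.float64(-162.6)]
```

Run:
```python
from h import *
print(status.read_state()["joints"].round(3))
```

```text
[ 1.183 -0.005 -0.284  0.    -1.291 -0.879]
```

apply_moves --targets "0 40 -4 5 -1; 0 80 -8 10 -1; 0 120 -13 17 -1; 0 160 -17 17 -1; 0 200 -21 17 -1; 0 240 -26 17 -1; 10 280 -30 17 -1; 25 320 -34 17 -1; 45 360 -38 17 -1; 60 391 -42 17 -1"

```text
clock: 2.02
position: [459.5, -47.2, 229.1]
ee_rot: [0.708, 0.004, -0.707, 0.004]
contact_force: [1.0, 0.5, 0.0]
gripper_width: 85.2
```

Run:
```python
from h import *
plan([457.5,-48,103],-180)
snap("wrist","w1"); snap("top","t1")
```

```text
pos [459.5 -47.2 229.1] xaxis [ 0.001  0.001 -1.   ] zaxis [-1.    -0.012 -0.001] zyaw -179.3 q6 -0.239 w 85.2 F [1.  0.5 0. ] t 2.0167
shift [126.1   0.8   2.2] [np.float64(180.7), np.float64(0.7), np.float64(-179.3)]
```

View pics/w1.png

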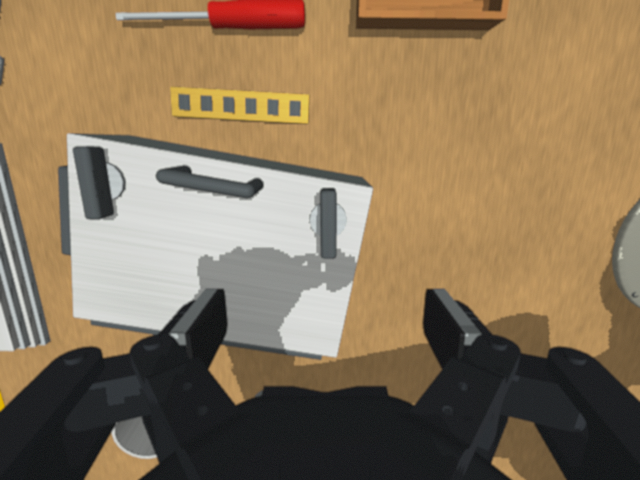

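Run:
```python
from h import *
d=get_image("wrist")
print(ray(d,[[328.5,190],[328.5,257],[320,222]],124.5).round(1), ray(d,[(328,223)],124.5), ray(d,[(211,187)],140))
im=d["img"]
cv2.imwrite("pics/w1c.png",cv2.resize(im[120:280,60:380],None,fx=2.5,fy=2.5,interpolation=cv2.INTER_CUBIC)[:,:,::-1])
```

```text
[[454.5 -80.4 124.5]
 [454.  -23.  124.5]
 [461.3 -53.8 124.5]] [[454.69783119 -52.96800301 124.5       ]] [[543.91193088 -84.47057857 140.        ]]
```

View pics/w1c.png

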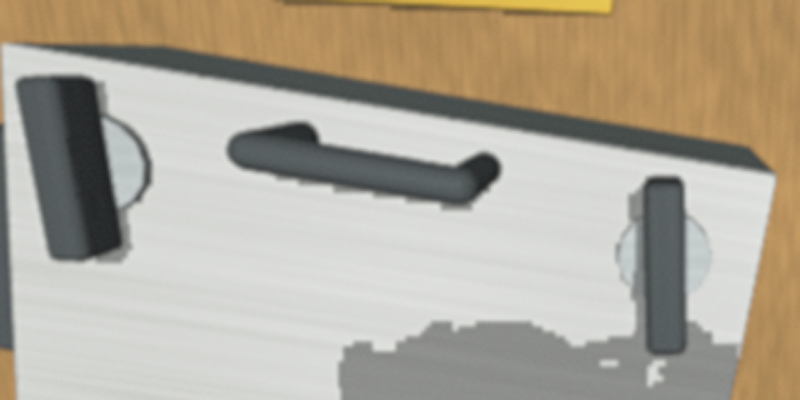

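apply_moves --targets "30 -1 2 0 -1; 60 -1 2 0 -1; 90 -1 2 0 -1; 110 -1 2 0 -1; 127 -1 2 0 -1; 127 -1 2 0 1; 127 -1 2 0 1; 127 -1 2 0 1; 127 -1 2 0 1; 127 -1 2 0 1"

```text
clock: 3.0
position: [458.1, -43.7, 103.8]
ee_rot: [0.708, 0.005, -0.706, 0.005]
contact_force: [-0.9, -0.2, 0.3]
gripper_width: 25.2
```

Run:
```python
from h import *
plan([457.5,-48,103],-180)
```

```text
pos [458.1 -43.7 103.8] xaxis [ 0.003  0.001 -1.   ] zaxis [-1.    -0.013 -0.003] zyaw -179.2 q6 -0.246 w 25.2 F [-0.9 -0.2  0.3] t 3.0
shift [0.8 4.3 0.7] [np.float64(180.8), np.float64(0.8), np.float64(-179.2)]
```

apply_moves --targets "1 5 0 0 0; 1 5 0 0 1; 1 5 0 0 1; 1 5 0 0 1; 1 5 0 0 1; 1 5 0 0 1"

```text
clock: 3.5
position: [457.0, -49.4, 101.8]
ee_rot: [-0.707, -0.004, 0.707, -0.005]
contact_force: [-2.5, -1.3, 5.8]
gripper_width: 8.9
```

Run:
```python
from h import *
plan([457.5,-49,103],-180)
```

```text
pos [457.  -49.4 101.8] xaxis [-0.001 -0.001 -1.   ] zaxis [-1.    -0.013  0.001] zyaw -179.3 q6 -0.235 w 8.9 F [-2.5 -1.3  5.8] t 3.5
shift [-1.2 -0.3 -0.5] [np.float64(180.7), np.float64(0.7), np.float64(-179.3)]
```

apply_moves --targets "0 0 0 0 1; 0 0 0 0 1"

```text
clock: 3.67
position: [457.0, -49.4, 101.8]
ee_rot: [-0.707, -0.004, 0.707, -0.005]
contact_force: [-2.3, -1.4, 4.8]
gripper_width: 9.0
```

Run:
```python
from h import *
plan([457.5,-49,103],-180)
d=snap("wrist","w2");d=snap("scene","s2")
cv2.imwrite("pics/s2c.png",cv2.resize(d["img"][60:260,180:400],None,fx=3,fy=3)[:,:,::-1])
```

```text
pos [457.  -49.4 101.8] xaxis [-0.001 -0.001 -1.   ] zaxis [-1.    -0.013  0.001] zyaw -179.2 q6 -0.235 w 9.0 F [-2.3 -1.4  4.8] t 3.6667
shift [-1.2 -0.4 -0.5] [np.float64(180.8), np.float64(0.8), np.float64(-179.2)]
```

View pics/w2.png

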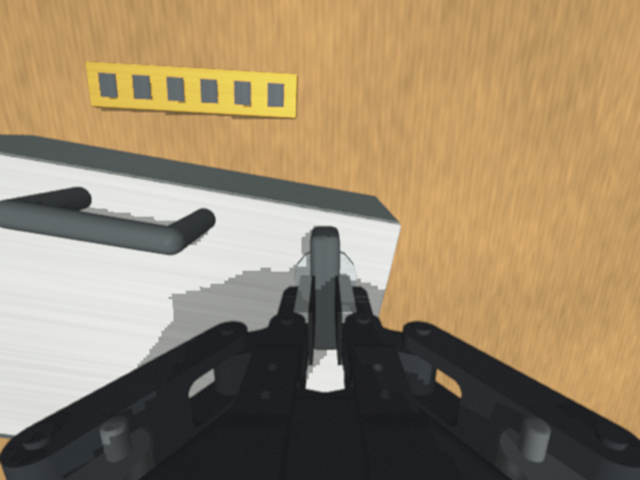

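View pics/s2c.png

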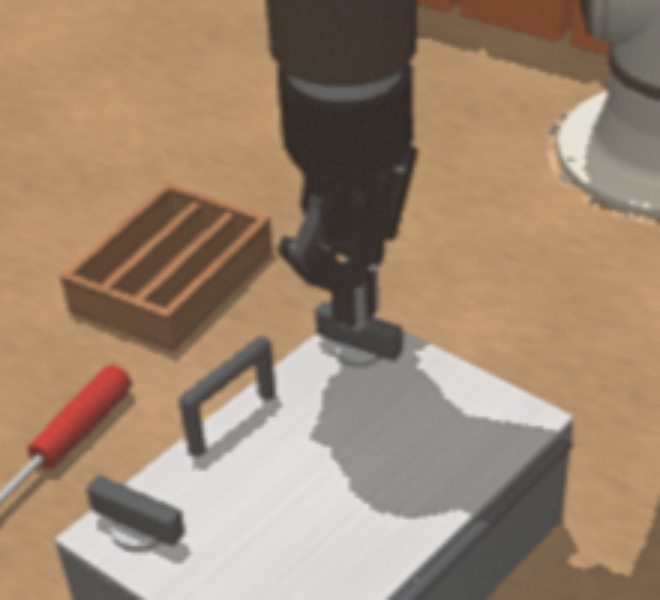

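apply_moves --targets "0 0 0 -5 1; 0 0 0 -12 1; 0 0 0 -19 1; 0 0 0 -26 1; 0 0 0 -33 1; 0 0 0 -40 1; 0 0 0 -47 1; 0 0 0 -54 1; 0 0 0 -61 1; 0 0 0 -66 1"

```text
clock: 4.6
position: [458.4, -48.6, 101.9]
ee_rot: [0.59, 0.39, -0.589, 0.391]
contact_force: [0.0, 2.4, 3.9]
gripper_width: 9.4
```

apply_moves --targets "0 0 0 -5 1; 0 0 0 -10 1; 0 0 0 -12 1; 0 0 0 -12 1"

```text
clock: 4.93
position: [458.5, -48.3, 101.8]
ee_rot: [0.548, 0.448, -0.545, 0.449]
contact_force: [-0.6, 3.3, 4.5]
gripper_width: 8.8
```

Run:
```python
from h import *
plan([457.5,-49,103],-99.3)
print(status.read_state()["wrist_torque"])
d=snap("scene","s3")
cv2.imwrite("pics/s3c.png",cv2.resize(d["img"][60:260,180:400],None,fx=3,fy=3)[:,:,::-1])
```

```text
pos [458.5 -48.3 101.8] xaxis [ 0.003  0.001 -1.   ] zaxis [-0.195 -0.981 -0.002] zyaw -101.2 q6 1.127 w 8.8 F [-0.6  3.3  4.5] t 4.9333
shift [-1.2 -0.8  0.9] [np.float64(178.1), np.float64(-1.9), np.float64(-181.9)]
[ 1.00038138  0.04728374 -0.02188779]
```

View pics/s3c.png

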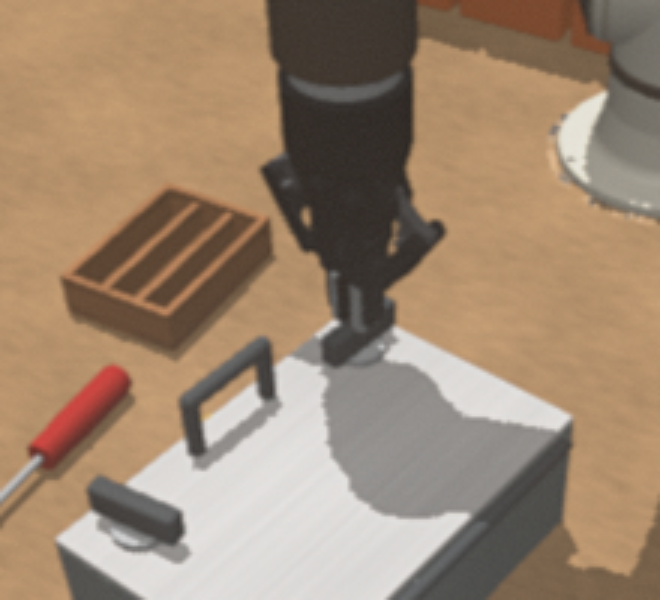

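apply_moves --targets "0 0 0 0 -1; 0 0 0 0 -1; 0 0 0 0 -1; -10 0 0 0 -1; -35 0 0 0 -1; -60 0 0 7 -1; -90 0 0 14 -1; -120 0 0 21 -1; -120 0 0 28 -1; -120 0 0 35 -1"

```text
clock: 5.82
position: [458.0, -49.2, 223.2]
ee_rot: [0.658, 0.261, -0.656, 0.262]
contact_force: [-1.5, -0.2, -0.9]
gripper_width: 85.2
```

Run:
```python
from h import *
plan([654,-81,210],-180)
```

```text
pos [458.  -49.2 223.2] xaxis [ 0.004  0.001 -1.   ] zaxis [-0.727 -0.687 -0.003] zyaw -136.6 q6 0.509 w 85.2 F [-1.5 -0.2 -0.9] t 5.8167
shift [  14.   157.7 -120.6] [np.float64(223.4), np.float64(43.4), np.float64(-136.6)]
```

apply_moves --targets "0 32 -24 7 -1; 0 63 -48 14 -1; 0 95 -72 21 -1; 0 126 -96 28 -1; 0 158 -121 35 -1; 0 158 -121 42 -1; 10 158 -121 44 -1; 10 158 -121 44 -1"

```text
clock: 6.48
position: [653.0, -79.9, 207.5]
ee_rot: [-0.705, 0.002, 0.709, 0.002]
contact_force: [-0.6, -0.2, -1.2]
gripper_width: 85.3
```

Run:
```python
from h import *
d=get_image("wrist")
cv2.imwrite("pics/w4.png",d["img"][:,:,::-1])
plan([654,-81,102],-180)
```

```text
pos [652.9 -80.  209. ] xaxis [-0.005 -0.    -1.   ] zaxis [-1.     0.004  0.005] zyaw 179.8 q6 -0.128 w 85.4 F [ 0.1 -0.2 -0.4] t 6.5333
shift [107.    1.   -1.6] [np.float64(539.8), np.float64(359.8), np.float64(179.8)]
```

View pics/w4.png

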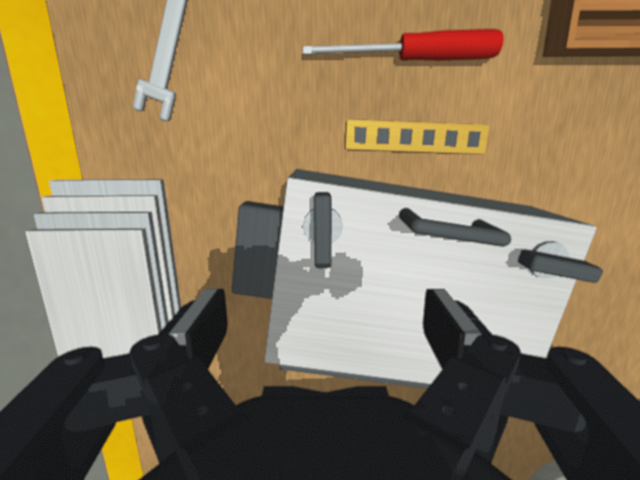

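apply_moves --targets "0 0 0 0 0; 20 1 -1 0 0; 40 1 -1 0 0; 60 1 -1 0 0; 60 1 -1 0 0"

```text
clock: 6.95
position: [651.9, -80.4, 148.0]
ee_rot: [-0.705, 0.001, 0.71, 0.002]
contact_force: [-0.2, -0.0, -1.4]
gripper_width: 42.5
```

Run:
```python
from h import *
d=get_image("wrist")
cv2.imwrite("pics/w5.png",d["img"][:,:,::-1])
plan([654,-81,102],-180)
```

```text
pos [653.3 -80.6 150.4] xaxis [-0.004 -0.    -1.   ] zaxis [-1.     0.004  0.004] zyaw 179.8 q6 -0.126 w 43.1 F [0.3 0.2 0.4] t 7.0
shift [48.4  0.4 -0.8] [np.float64(539.8), np.float64(359.8), np.float64(179.8)]
```

View pics/w5.png

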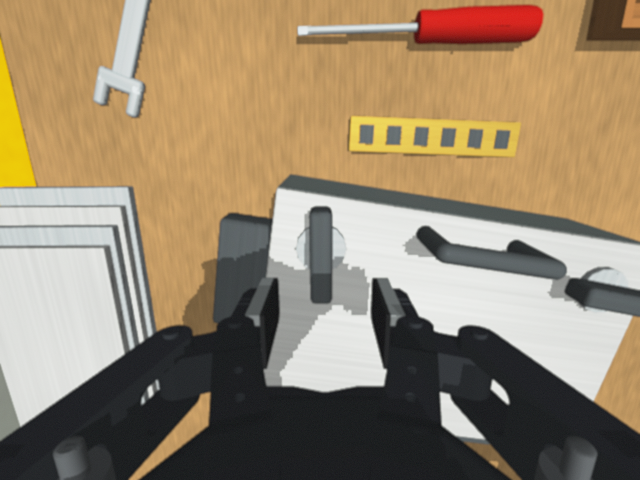

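Far wing at about (320,255), centred between the pads (263 and 385). Going down and gripping.

apply_moves --targets "20 0 -1 0 0; 38 0 -1 0 0; 48 0 -1 0 0; 48 0 -1 0 1; 48 0 -1 0 1; 48 0 -1 0 1; 48 0 -1 0 1; 48 0 -1 0 1; 48 0 -1 0 1"

```text
clock: 7.75
position: [656.3, -80.6, 104.3]
ee_rot: [0.708, -0.002, -0.707, -0.002]
contact_force: [-0.1, -0.0, 0.6]
gripper_width: -0.4
```

apply_moves --targets "0 0 0 -5 1; 0 0 0 -12 1; 0 0 0 -19 1; 0 0 0 -26 1; 0 0 0 -33 1; 0 0 0 -40 1; 0 0 0 -47 1; 0 0 0 -54 1; 0 0 0 -61 1; 0 0 0 -66 1"

```text
clock: 8.58
position: [656.1, -80.6, 103.8]
ee_rot: [0.593, 0.385, -0.593, 0.386]
contact_force: [-0.1, -0.1, 0.7]
gripper_width: 0.3
```

apply_moves --targets "0 0 0 -5 1; 0 0 0 -10 1; 0 0 0 -12 1; 0 0 0 -12 1"

```text
clock: 8.92
position: [656.0, -80.6, 103.7]
ee_rot: [0.551, 0.444, -0.55, 0.444]
contact_force: [0.5, 0.6, -0.1]
gripper_width: 0.2
```

Run:
```python
from h import *
plan([654,-81,103],-99.3)
d=snap("scene","s5")
cv2.imwrite("pics/s5c.png",cv2.resize(d["img"][60:260,180:400],None,fx=3,fy=3)[:,:,::-1])
```

```text
pos [656.  -80.6 103.7] xaxis [ 0. -0. -1.] zaxis [-0.212 -0.977 -0.   ] zyaw -102.2 q6 1.235 w 0.2 F [ 0.5  0.6 -0.1] t 8.9167
shift [ 0.7 -1.9  0.8] [np.float64(177.1), np.float64(-2.9), np.float64(-182.9)]
```

View pics/s5c.png

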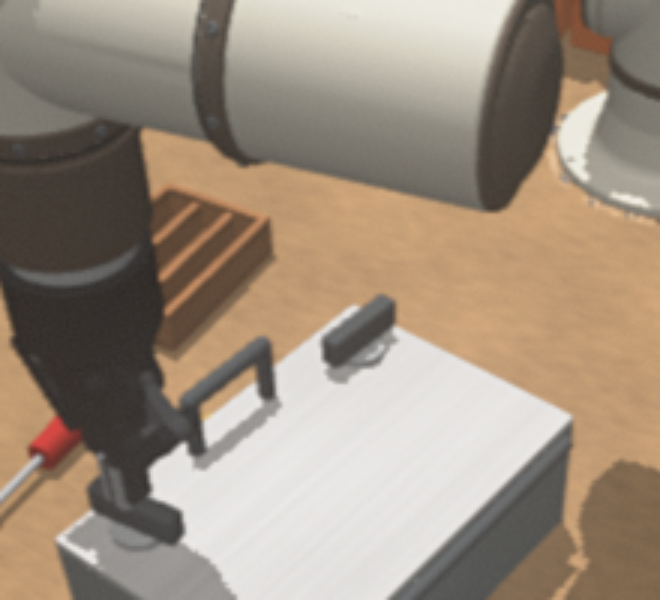

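Run:
```python
from h import *
snap("wrist","w6");d=snap("top","t6")
cv2.imwrite("pics/t6c.png",cv2.resize(d["img"][130:350,280:450],None,fx=2.7,fy=2.7)[:,:,::-1])
```

```text
(no output)
```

View pics/w6.png

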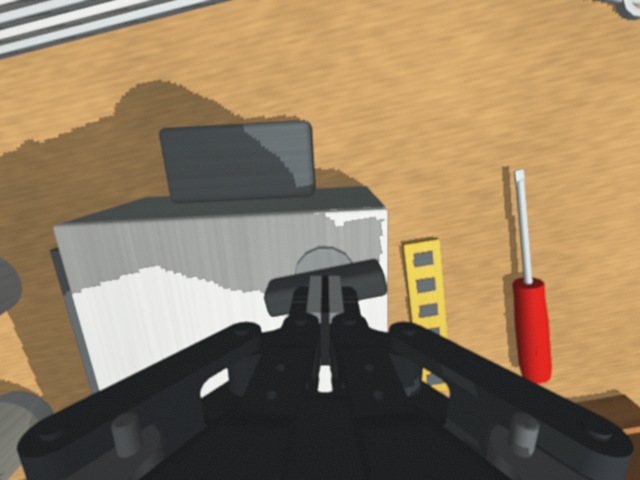

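View pics/t6c.png

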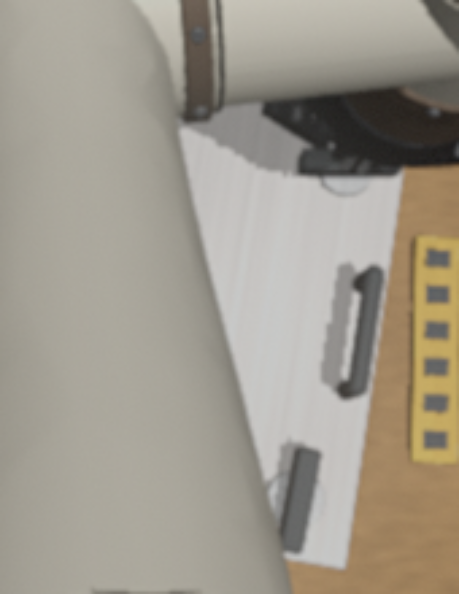

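Run:
```python
from h import *
s=status.read_state();p=s["position"]
for n in("scene","wrist","top"):
    d=get_image(n); print(n,proj(d,[p,p+[0,0,20],p+[0,0,40]]).round(1).tolist())
    if n=="scene":
        u=proj(d,[p,p+[0,0,20]]);print((u-[180,60])*3)
        cv2.imwrite("pics/s6c.png",cv2.resize(d["img"][180:260,180:280],None,fx=7,fy=7,interpolation=cv2.INTER_CUBIC)[:,:,::-1]);print((u-[180,180])*7)
```

```text
scene [[225.2, 233.4], [223.4, 225.5], [221.5, 217.2]]
[[135.64666105 520.24874111]
 [130.21160037 496.41326876]]
[[316.50887579 373.91372925]
 [303.82706752 318.29762711]]
wrist [[323.8, 274.3], [323.7, 290.5], [323.5, 311.1]]
top [[408.2, 190.6], [410.2, 187.8], [412.4, 184.7]]
```

View pics/s6c.png

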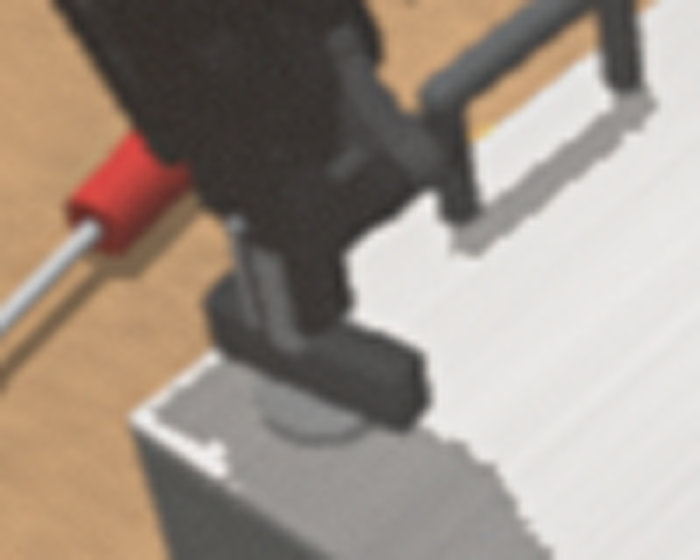

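apply_moves --targets "-15 0 0 0 1; -30 0 0 0 1; -30 0 0 0 1"

```text
clock: 9.47
position: [658.0, -80.8, 136.8]
ee_rot: [0.552, 0.442, -0.549, 0.445]
contact_force: [0.7, 0.0, 0.7]
gripper_width: -0.3
```

Run:
```python
from h import *
d=get_image("scene")
cv2.imwrite("pics/s7c.png",cv2.resize(d["img"][150:270,160:310],None,fx=5,fy=5,interpolation=cv2.INTER_CUBIC)[:,:,::-1])
snap("wrist","w7"); plan([654,-81,103])
```

```text
pos [656.1 -80.4 133.8] xaxis [ 0.001  0.    -1.   ] zaxis [-0.213 -0.977 -0.001] zyaw -102.3 q6 1.235 w -0.0 F [-0.3  0.4 -0.4] t 9.5667
shift [30.8 -2.   1. ] None
```

View pics/s7c.png

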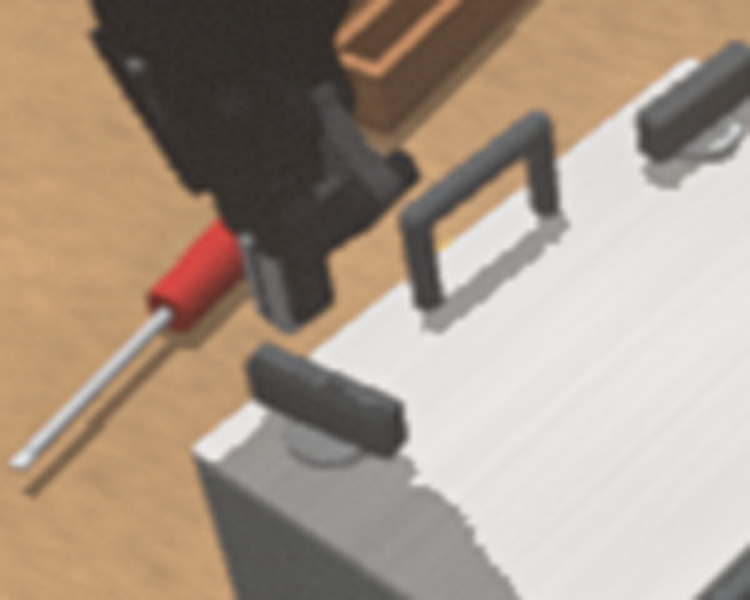

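View pics/w7.png

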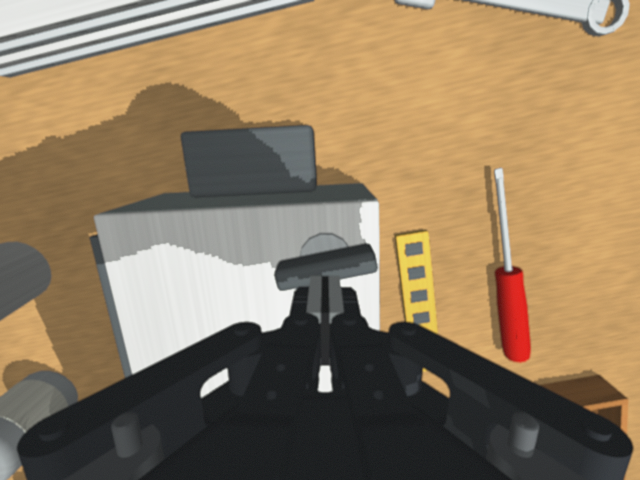

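Run:
```python
from h import *
d=get_image("wrist");p=status.read_state()["position"]
print(p,proj(d,[p,[654,-81,124.5],[654,-81,102.5]]).round(1))
print("wing top",ray(d,[(326,262)],124.5),"disk",ray(d,[(324,245)],96.5))
print(ray(d,[(97,213),(378,200)],96.5))
```

```text
[655.5012266  -80.45648426 132.88270304] [[324.1 274.7]
 [325.6 271.2]
 [325.5 258. ]]
wing top [[659.35813406 -82.39650845 124.5       ]] disk [[660.75063574 -81.47084185  96.5       ]]
[[ 711.46403573   52.89306525   96.5       ]
 [ 682.17016495 -120.34855787   96.5       ]]
```

Run:
```python
from h import *
d=get_image("wrist")
T=d["world_from_camera"].copy();print(T.round(2).tolist(),status.read_state()["position"])
T[2,3]-=30;d2=dict(mtx=d["mtx"],world_from_camera=T)
P=ray(d2,[(55,227),(386,209)],96.5);print(P,np.linalg.norm(P[1]-P[0]))
P=ray(d,[(97,213),(378,200)],96.5);print(P,np.linalg.norm(P[1]-P[0]))
P=ray(d2,[(266,290),(386,270)],124.5);print(P,np.linalg.norm(P[1]-P[0]))
s=get_image("scene");p=status.read_state()["position"]
```

```text
[[-0.21, -0.94, -0.27, 723.14], [-0.98, 0.2, 0.06, -95.74], [-0.0, 0.27, -0.96, 298.6], [0.0, 0.0, 0.0, 1.0]] [655.2002855  -80.50862445 132.3852681 ]
[[ 710.27741442   55.25728807   96.5       ]
 [ 682.18873154 -119.92097966   96.5       ]] 177.41589441942833
[[ 710.84066209   52.13039859   96.5       ]
 [ 681.66874061 -120.2432401    96.5       ]] 174.82469024185886
[[ 662.32129421  -53.92237297  124.5       ]
 [ 660.26192688 -111.2625086   124.5       ]] 57.37710473911902
```

apply_moves --targets "-20 0 0 7 1; -30 0 0 14 0; -30 0 0 21 0; -30 0 0 28 0; -30 0 0 35 0; -30 0 0 42 0; -30 0 0 49 0; -30 0 0 56 0; -30 0 0 63 0; -30 0 0 70 0"

```text
clock: 10.55
position: [655.4, -80.6, 162.2]
ee_rot: [-0.705, -0.046, 0.706, -0.045]
contact_force: [0.5, -0.7, -0.6]
gripper_width: 42.9
```

apply_moves --targets "0 0 0 7 0; 0 0 0 8 0; 0 0 0 8 0"

```text
clock: 10.8
position: [655.5, -80.6, 162.6]
ee_rot: [-0.707, 0.001, 0.708, 0.001]
contact_force: [-0.1, 0.2, 0.1]
gripper_width: 42.7
```

Run:
```python
from h import *
d=snap("wrist","w8"); plan([656,-81.5,103],180)
t=snap("scene","s8")
cv2.imwrite("pics/s8c.png",cv2.resize(t["img"][150:270,160:310],None,fx=5,fy=5,interpolation=cv2.INTER_CUBIC)[:,:,::-1])
```

```text
pos [655.6 -80.6 162.7] xaxis [-0.001 -0.    -1.   ] zaxis [-1.     0.002  0.001] zyaw 179.9 q6 -0.124 w 42.3 F [ 1.  -0.6 -0.6] t 10.85
shift [59.7  0.9 -0.5] [np.float64(179.9), np.float64(-0.1), np.float64(-180.1)]
```

View pics/w8.png

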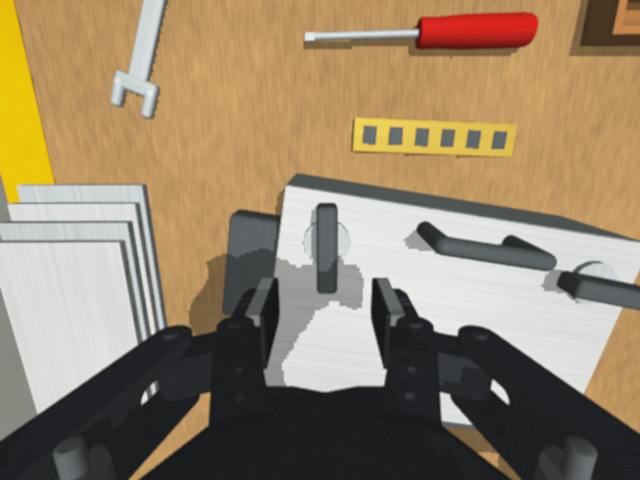

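View pics/s8c.png

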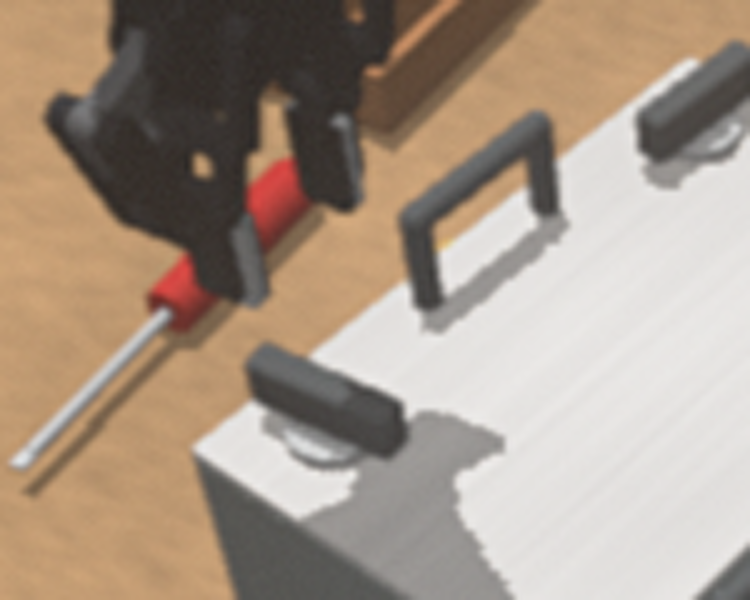

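apply_moves --targets "20 1 0 0 0; 40 1 0 0 0; 60 1 0 0 0; 60 1 0 0 0; 60 1 0 0 0"

```text
clock: 11.32
position: [655.2, -81.8, 102.4]
ee_rot: [-0.706, 0.001, 0.708, 0.001]
contact_force: [-0.3, -0.2, 1.4]
gripper_width: 42.8
```

Run:
```python
from h import *
d=snap("wrist","w9"); plan([656,-81.5,103],180)
t=snap("scene","s9")
cv2.imwrite("pics/s9c.png",cv2.resize(t["img"][150:270,160:310],None,fx=5,fy=5,interpolation=cv2.INTER_CUBIC)[:,:,::-1])
```

```text
pos [656.4 -81.8 104. ] xaxis [ 0.    -0.001 -1.   ] zaxis [-1.     0.003 -0.   ] zyaw 179.8 q6 -0.124 w 42.7 F [ 0.4 -0.4  0. ] t 11.3667
shift [ 1.  -0.3  0.4] [np.float64(179.8), np.float64(-0.2), np.float64(-180.2)]
```

View pics/w9.png

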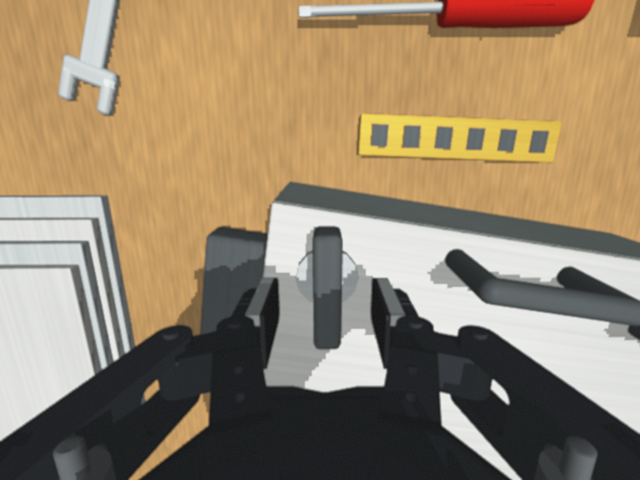

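View pics/s9c.png

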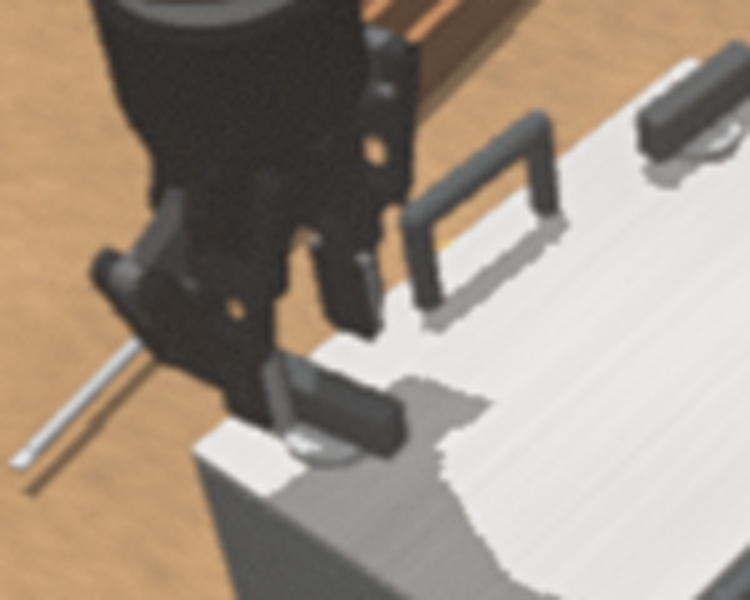

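apply_moves --targets "1 0 0 0 0.3; 1 0 0 0 0.5; 1 0 0 0 0.5; 1 0 0 0 0.6; 1 0 0 0 0.6"

```text
clock: 11.83
position: [656.1, -81.6, 102.9]
ee_rot: [0.707, -0.002, -0.707, -0.002]
contact_force: [-0.2, -0.4, 1.0]
gripper_width: 17.3
```

Run:
```python
from h import *
d=snap("wrist","w10"); plan([656,-81.5,103],180)
```

```text
pos [656.1 -81.6 102.9] xaxis [ 0.001 -0.    -1.   ] zaxis [-1.     0.004 -0.001] zyaw 179.8 q6 -0.125 w 16.9 F [-0.1  0.1  1.3] t 11.8833
shift [-0.1 -0.1  0.1] [np.float64(179.8), np.float64(-0.2), np.float64(-180.2)]
```

View pics/w10.png

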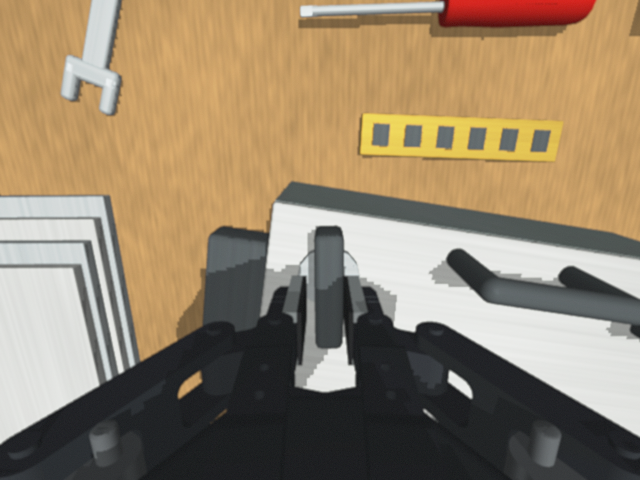

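apply_moves --targets "0 0 0 0 0.7; 0 0 0 0 0.75; 0 0 0 0 0.8; 0 0 0 0 0.8; 0 0 0 0 0.8"

```text
clock: 12.3
position: [656.0, -81.7, 103.0]
ee_rot: [0.707, -0.002, -0.707, -0.001]
contact_force: [-1.3, 0.6, 4.1]
gripper_width: 8.6
```

Run:
```python
from h import *
d=snap("wrist","w11"); plan([656,-81.5,103],180)
```

```text
pos [655.9 -81.8 102.9] xaxis [ 0. -0. -1.] zaxis [-1.     0.004 -0.   ] zyaw 179.7 q6 -0.125 w 8.6 F [-2.4 -0.2  5.7] t 12.35
shift [-0.1 -0.3 -0. ] [np.float64(179.7), np.float64(-0.3), np.float64(-180.3)]
```

View pics/w11.png

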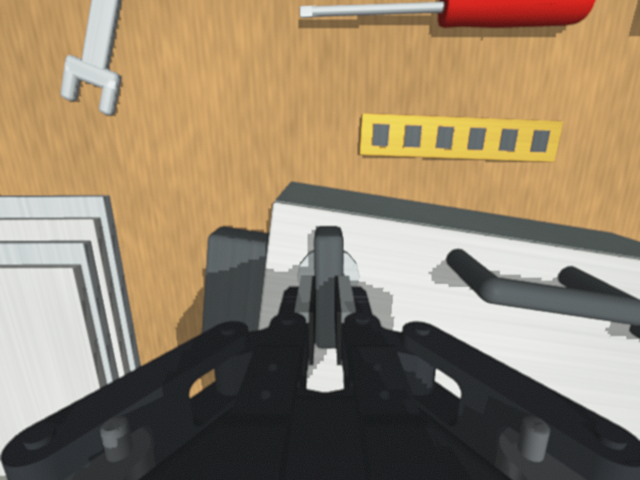

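apply_moves --targets "0 0 0 0 0.9; 0 0 0 0 0.9; 0 0 0 -6 0.9; 0 0 0 -13 0.9; 0 0 0 -20 0.9; 0 0 0 -27 0.9"

```text
clock: 12.85
position: [657.1, -81.4, 102.9]
ee_rot: [0.688, 0.165, -0.686, 0.166]
contact_force: [0.3, 1.7, 5.2]
gripper_width: 4.4
```

Run:
```python
from h import *
d=snap("wrist","w12"); plan([656,-81.5,103],180)
```

```text
pos [657.1 -81.4 102.9] xaxis [ 0.003  0.    -1.   ] zaxis [-0.888 -0.459 -0.003] zyaw -152.7 q6 0.356 w 4.6 F [ 0.6 -0.4  4.9] t 12.9
shift [-0.1 -0.4  1. ] [np.float64(-152.7), np.float64(-332.7), np.float64(-512.7)]
```

View pics/w12.png

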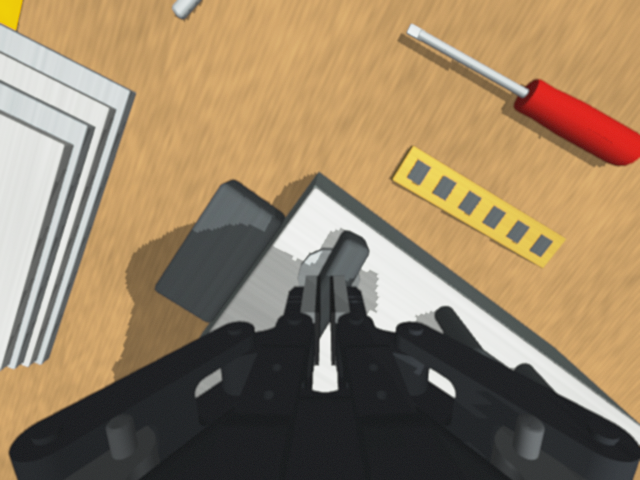

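apply_moves --targets "0 0 0 0 0.5; 0 0 0 0 0.5; 2 0 0 10 0.5; 3 0 0 18 0.5; 3 0 0 18 0.58; 3 0 0 18 0.58; 3 0 0 18 0.58"

```text
clock: 13.48
position: [657.7, -82.7, 102.5]
ee_rot: [0.707, 0.052, -0.703, 0.054]
contact_force: [-0.2, -0.7, 11.7]
gripper_width: 18.0
```

Run:
```python
from h import *
d=snap("wrist","w13"); plan([656,-81.5,103],180)
```

```text
pos [657.7 -82.7 102.5] xaxis [ 0.005 -0.002 -1.   ] zaxis [-0.989 -0.151 -0.004] zyaw -171.3 q6 0.03 w 18.1 F [-1.1 -2.1 11.2] t 13.5333
shift [-0.5 -1.4  1.5] [np.float64(-171.3), np.float64(-351.3), np.float64(-531.3)]
```

View pics/w13.png

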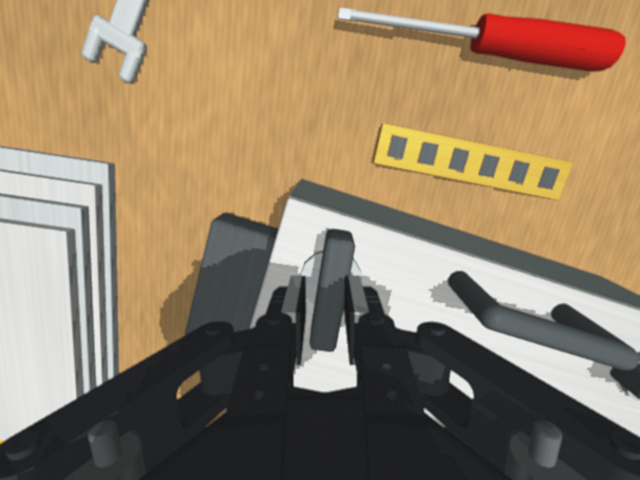

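apply_moves --targets "-2 0 0 -7 0.6; -2 0 0 -14 0.6; -2 0 0 -21 0.6; -2 0 0 -28 0.6; -2 0 0 -28 0.6"

```text
clock: 13.95
position: [656.4, -81.6, 102.8]
ee_rot: [0.671, 0.223, -0.67, 0.224]
contact_force: [-0.8, -0.0, 8.0]
gripper_width: 17.2
```

Run:
```python
from h import *
d=snap("wrist","w14"); plan([656,-81.5,103],180)
```

```text
pos [656.5 -81.7 102.8] xaxis [ 0.002 -0.    -1.   ] zaxis [-0.802 -0.597 -0.001] zyaw -143.3 q6 0.519 w 17.1 F [-0.6  0.8  7.7] t 14.0
shift [-0.2 -0.4  0.3] [np.float64(-143.3), np.float64(-323.3), np.float64(-503.3)]
```

View pics/w14.png

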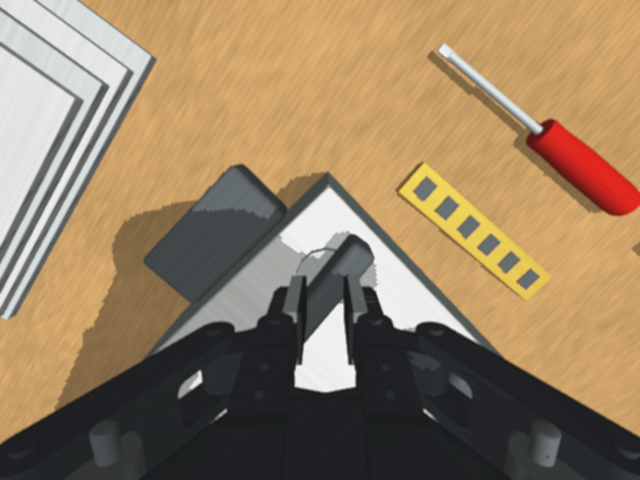

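Run:
```python
from h import *
s=get_image("scene")
for z in(104,109,115,120,125): print(z,proj(s,[[678,-70.8,z],[678,-92.8,z]]).round(1).tolist(), ((proj(s,[[678,-70.8,z],[678,-92.8,z]])-[160,150])*5).round(0).tolist())
cv2.imwrite("pics/s10c.png",cv2.resize(s["img"][180:260,180:280],None,fx=7,fy=7,interpolation=cv2.INTER_CUBIC)[:,:,::-1])
```

```text
104 [[222.1, 243.8], [211.7, 239.1]] [[311.0, 469.0], [258.0, 446.0]]
109 [[221.7, 241.8], [211.1, 237.2]] [[308.0, 459.0], [256.0, 436.0]]
115 [[221.1, 239.4], [210.5, 234.8]] [[306.0, 447.0], [253.0, 424.0]]
120 [[220.6, 237.5], [210.0, 232.8]] [[303.0, 437.0], [250.0, 414.0]]
125 [[220.1, 235.4], [209.5, 230.8]] [[301.0, 427.0], [247.0, 404.0]]
```

View pics/s10c.png

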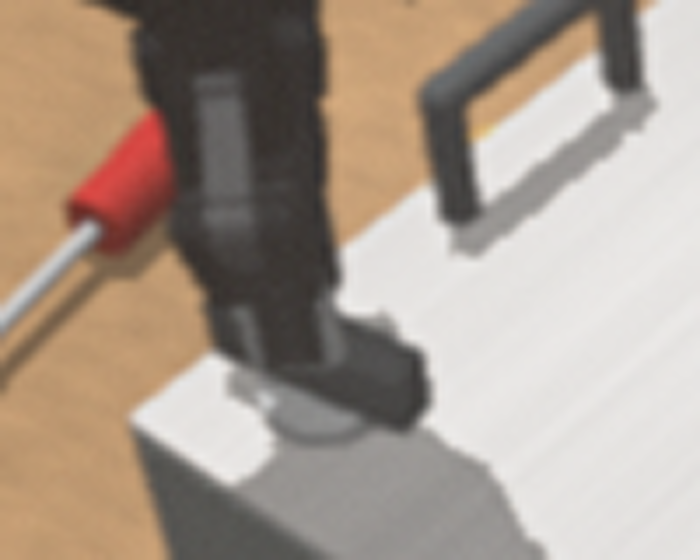

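apply_moves --targets "-10 0 0 0 0; -20 0 0 7 0; -20 0 0 14 0; -20 0 0 21 0; -20 0 0 28 0; -20 0 0 35 0; -20 0 0 36 0; -10 0 0 36 0; 0 0 0 36 0"

```text
clock: 14.8
position: [655.9, -81.5, 100.8]
ee_rot: [0.707, 0.005, -0.707, 0.005]
contact_force: [-0.3, 0.3, 0.3]
gripper_width: 42.7
```

apply_moves --targets "4 0 0 0 0; 4 0 0 0 0; 4 0 0 0 0"

```text
clock: 15.05
position: [655.5, -81.7, 96.5]
ee_rot: [-0.706, -0.005, 0.708, -0.005]
contact_force: [0.5, -0.2, 0.8]
gripper_width: 42.9
```

apply_moves --targets "3 0 0 0 0; 6 0 0 0 0; 6 0 0 0 0"

```text
clock: 15.3
position: [655.6, -81.5, 90.9]
ee_rot: [-0.707, -0.005, 0.707, -0.005]
contact_force: [-0.7, -0.1, -0.6]
gripper_width: 42.7
```

Run:
```python
from h import *
d=snap("wrist","w15"); plan([656,-81.5,103],180)
s=get_image("scene")
cv2.imwrite("pics/s11c.png",cv2.resize(s["img"][180:260,180:280],None,fx=7,fy=7,interpolation=cv2.INTER_CUBIC)[:,:,::-1])
```

```text
pos [655.7 -81.6  91.2] xaxis [-0.  0. -1.] zaxis [-1.    -0.013  0.   ] zyaw -179.3 q6 -0.107 w 42.8 F [-0.1 -0.1 -0.5] t 15.35
shift [-11.8  -0.1  -0.3] [np.float64(-179.3), np.float64(-359.3), np.float64(-539.3)]
```

View pics/s11c.png

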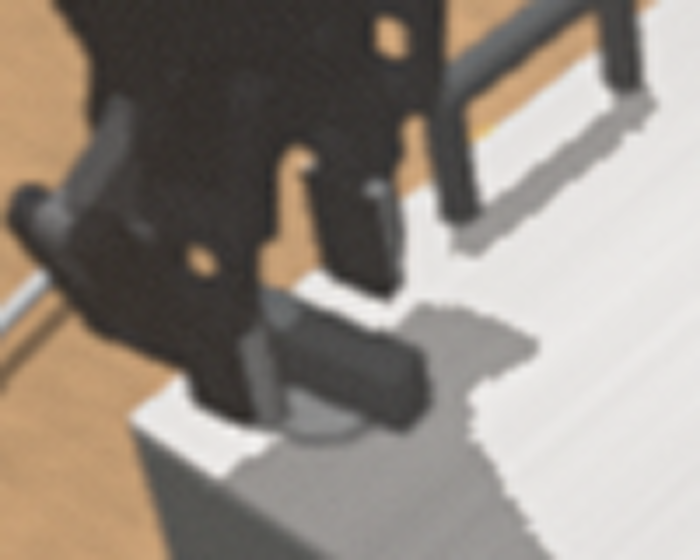

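apply_moves --targets "0 0 0 0 0.4; 0 0 0 0 0.6; 0 0 0 0 0.8; 0 0 0 0 1; 0 0 0 0 1; 0 0 0 0 1"

```text
clock: 15.9
position: [654.3, -81.7, 91.9]
ee_rot: [-0.706, -0.004, 0.708, -0.005]
contact_force: [-6.0, 1.2, 5.1]
gripper_width: 12.0
```

Run:
```python
from h import *
d=snap("wrist","w16"); plan([656,-81.5,103],180)
```

```text
pos [654.3 -81.7  91.9] xaxis [-0.003 -0.    -1.   ] zaxis [-1.    -0.013  0.003] zyaw -179.3 q6 -0.108 w 12.1 F [-5.4  0.5  5.5] t 15.95
shift [-11.1  -0.2  -1.6] [np.float64(-179.3), np.float64(-359.3), np.float64(-539.3)]
```

View pics/w16.png

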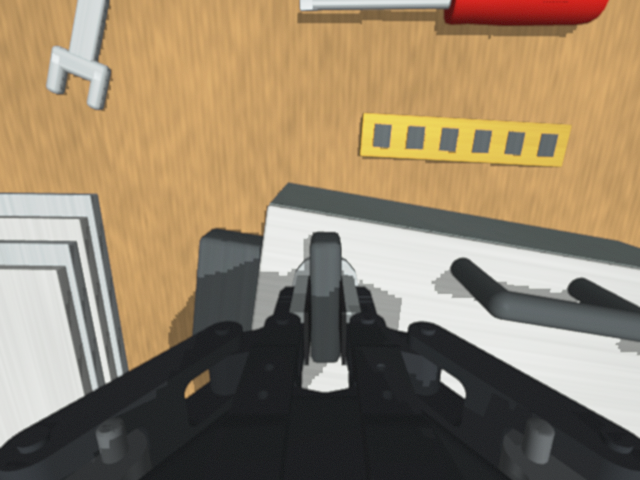

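apply_moves --targets "0 0 0 -5 1; 0 0 0 -12 1; 0 0 0 -19 1; 0 0 0 -26 1; 0 0 0 -33 1; 0 0 0 -40 1"

```text
clock: 16.45
position: [655.3, -81.4, 91.9]
ee_rot: [-0.662, -0.248, 0.662, -0.248]
contact_force: [-3.3, 1.5, 3.8]
gripper_width: 12.1
```

Run:
```python
from h import *
d=snap("wrist","w17"); plan([656,-81.5,103],180)
```

```text
pos [655.3 -81.4  91.9] xaxis [-0.001  0.    -1.   ] zaxis [-0.751 -0.66   0.001] zyaw -138.7 q6 0.6 w 12.4 F [-3.7  2.   4.2] t 16.5
shift [-11.1   0.6  -0.5] [np.float64(-138.7), np.float64(-318.7), np.float64(-498.7)]
```

View pics/w17.png

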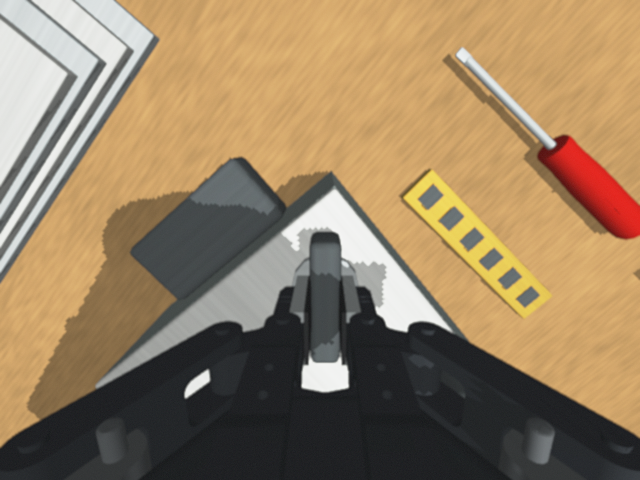

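Turning with the wing now. Continue to about -101°.

apply_moves --targets "0 0 0 -7 1; 0 0 0 -14 1; 0 0 0 -21 1; 0 0 0 -28 1; 0 0 0 -34 1; 0 0 0 -38 1; 0 0 0 -38 1"

```text
clock: 17.08
position: [655.7, -80.6, 91.9]
ee_rot: [0.547, 0.449, -0.546, 0.448]
contact_force: [-3.8, 3.2, 4.6]
gripper_width: 12.0
```

Run:
```python
from h import *
d=snap("wrist","w18"); plan([656,-81.5,103],180)
```

```text
pos [655.7 -80.6  91.9] xaxis [ 0.     0.001 -1.   ] zaxis [-0.197 -0.98  -0.001] zyaw -101.4 q6 1.252 w 11.8 F [-4.1  3.6  4.1] t 17.1333
shift [-11.1   0.4   0.8] [np.float64(-101.4), np.float64(-281.4), np.float64(-461.4)]
```

View pics/w18.png

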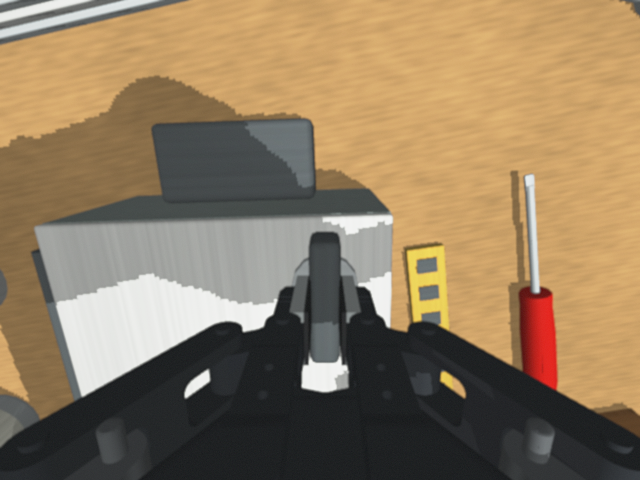

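apply_moves --targets "0 0 0 0 0; 0 0 0 0 0; 0 0 0 0 0; -15 0 0 0 0; -45 0 0 0 0; -80 0 0 0 0; -110 0 0 0 0; -120 0 0 0 0"

```text
clock: 17.8
position: [658.8, -82.3, 217.5]
ee_rot: [0.549, 0.446, -0.544, 0.451]
contact_force: [1.4, -0.4, 1.5]
gripper_width: 42.9
```

Run:
```python
from h import *
t=get_image("top");s=get_image("scene")
plan([552,-84,200],-99.3)
def tri(a,b):
    A=[];
    for d,uv in((t,a),(s,b)):
        o=d["world_from_camera"][:3,3];v=ray(d,uv,0)[0]-o;A.append((o,v/np.linalg.norm(v)))
    (o1,v1),(o2,v2)=A;x=np.linalg.lstsq(np.c_[v1,-v2],o2-o1,rcond=None)[0];p,q=o1+x[0]*v1,o2+x[1]*v2
    return ((p+q)/2).round(1),np.linalg.norm(p-q).round(1)
print(tri((431.9,175.6),(199.5,240)))
print("near wing",tri((390.9,314.8),(300.2,166.8)),"far wing",tri((410,190),(225.7,226.3)))
cv2.imwrite("pics/t19.png",cv2.resize(t["img"][130:350,260:480],None,fx=2.7,fy=2.7)[:,:,::-1])
cv2.imwrite("pics/s19.png",cv2.resize(s["img"][140:320,180:400],None,fx=3.3,fy=3.3,interpolation=cv2.INTER_CUBIC)[:,:,::-1])
```

```text
pos [657.6 -81.9 214.5] xaxis [ 0.007  0.    -1.   ] zaxis [-0.196 -0.981 -0.002] zyaw -101.3 q6 1.253 w 42.7 F [-0.3 -0.2 -0.5] t 17.9
shift [  13.8 -103.2   22.8] [np.float64(178.0), np.float64(-2.0), np.float64(-182.0)]
(array([ 683. , -120. ,   92.6]), np.float64(3.7))
near wing (array([457.1, -47.4, 119.5]), np.float64(2.6)) far wing (array([652.9, -80.1, 119.1]), np.float64(1.9))
```

View pics/s19.png

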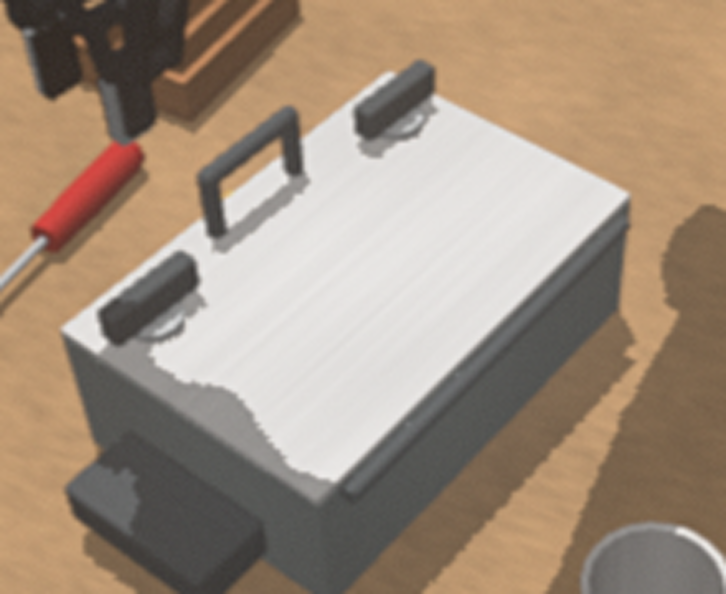

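View pics/t19.png

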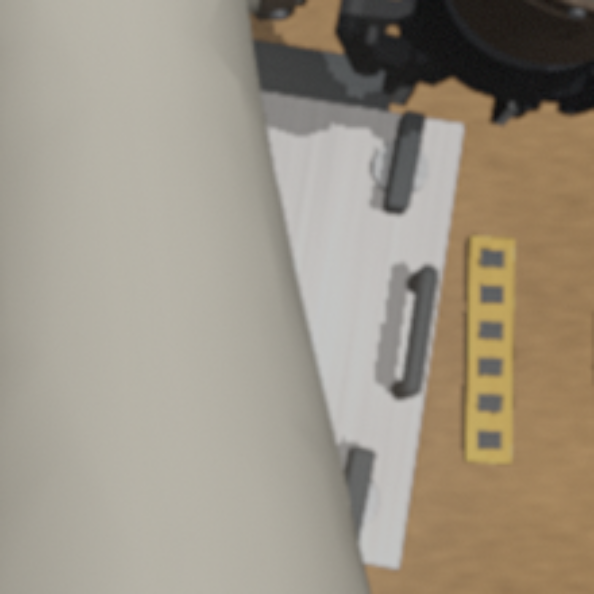

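apply_moves --targets "0 -35 8 -2 0; 0 -70 15 -2 0; 5 -101 23 -2 0; 10 -101 23 -2 0; 10 -101 23 -2 0"

```text
clock: 18.32
position: [549.7, -84.6, 199.2]
ee_rot: [-0.538, -0.459, 0.54, -0.457]
contact_force: [0.7, -0.1, -0.5]
gripper_width: 42.8
```

Run:
```python
from h import *
d=snap("wrist","w20"); plan([553,-84,114],-99.5)
```

```text
pos [551.5 -84.6 200. ] xaxis [-0.002 -0.    -1.   ] zaxis [-0.161 -0.987  0.001] zyaw -99.3 q6 1.271 w 43.0 F [ 0.2 -0.1  0.1] t 18.3667
shift [86.   1.6 -0.9] [np.float64(180.2), np.float64(0.2), np.float64(-179.8)]
```

View pics/w20.png

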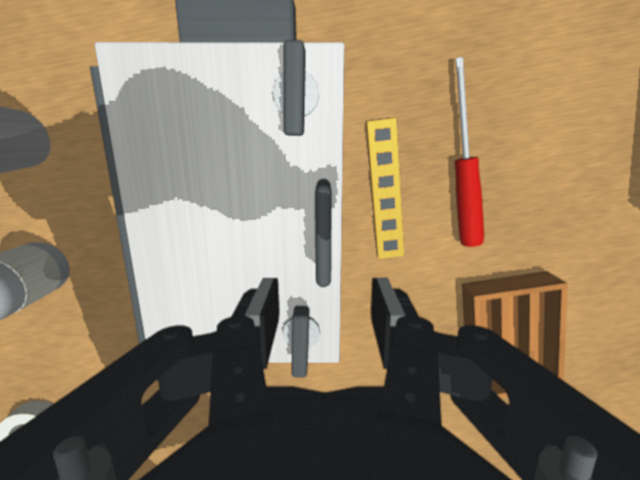

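apply_moves --targets "30 0 0 0 0; 60 1 0 0 0; 80 2 0 0 0; 87 2 0 0 0; 87 2 0 0 0.5; 87 2 0 0 0.7; 87 2 0 0 0.9; 87 2 0 0 0.9; 87 2 0 0 0.9"

```text
clock: 19.12
position: [556.0, -84.4, 115.8]
ee_rot: [0.54, 0.457, -0.537, 0.459]
contact_force: [2.3, 1.3, -0.4]
gripper_width: 7.6
```

Run:
```python
from h import *
d=snap("wrist","w21"); plan([553,-84,114],-99.5)
s=get_image("scene")
cv2.imwrite("pics/s21.png",cv2.resize(s["img"][100:300,160:400],None,fx=3,fy=3,interpolation=cv2.INTER_CUBIC)[:,:,::-1])
```

```text
pos [556.  -84.4 115.8] xaxis [ 0.005  0.    -1.   ] zaxis [-0.161 -0.987 -0.001] zyaw -99.2 q6 1.272 w 7.8 F [2.5 1.5 0.4] t 19.1667
shift [ 1.8 -3.   0.1] [np.float64(180.3), np.float64(0.3), np.float64(-179.7)]
```

View pics/w21.png

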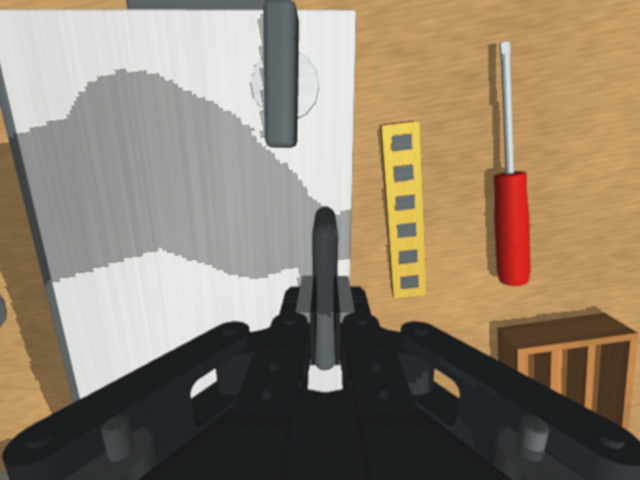

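View pics/s21.png

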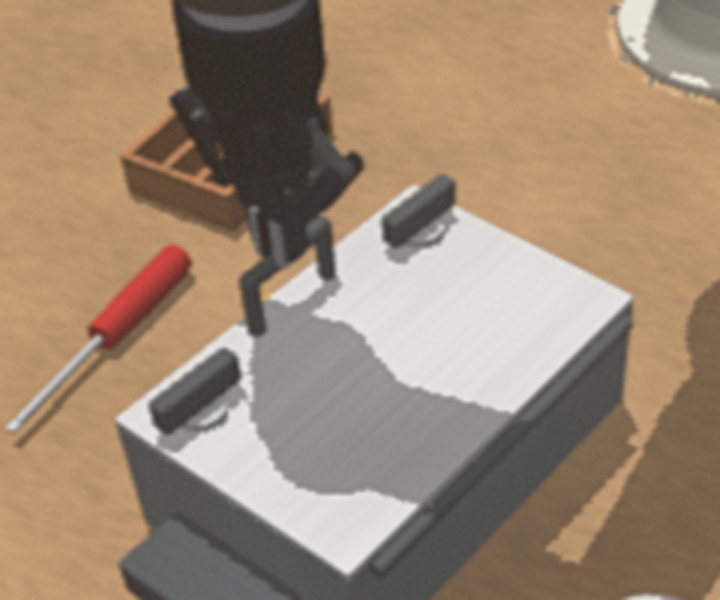

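apply_moves --targets "0 0 0 0 0.5; 3 -2 0 0 0.4; 9 -3 0 0 0.4; 9 -3 0 0 0.6; 9 -3 0 0 0.9; 9 -3 0 0 1; 9 -3 0 0 1; 9 -3 0 0 1"

```text
clock: 19.88
position: [550.0, -83.5, 104.5]
ee_rot: [-0.538, -0.459, 0.539, -0.457]
contact_force: [-1.8, 4.4, -1.7]
gripper_width: 9.4
```

Run:
```python
from h import *
plan([553,-84,114],-99.5)
M=R.from_quat(status.read_state()["ee_rot"]).as_matrix()
# arc in tool axes: shift per theta
u=np.array([0.163,0.9866,0])
for th in range(0,95,5):
    t=np.radians(th);y=-165*np.cos(t)+46*np.sin(t)+165;z=165*np.sin(t)+46*np.cos(t)-46
    print(th,(M.T@(u*y+[0,0,z])).round(0))
```

```text
pos [550.  -83.5 104.5] xaxis [-0.003  0.001 -1.   ] zaxis [-0.161 -0.987 -0.001] zyaw -99.3 q6 1.27 w 9.4 F [-1.8  4.4 -1.7] t 19.8833
shift [-9.6  3.   0. ] [np.float64(180.2), np.float64(0.2), np.float64(-179.8)]
0 [0. 0. 0.]
5 [-14.  -0.  -5.]
10 [-28.  -0. -11.]
15 [-41.  -0. -18.]
20 [-54.  -0. -26.]
25 [-65.  -0. -35.]
30 [-76.  -0. -45.]
35 [-86.  -0. -56.]
40 [-95.  -0. -68.]
45 [-103.   -0.  -81.]
50 [-110.   -0.  -94.]
55 [-115.   -0. -108.]
60 [-120.   -0. -122.]
65 [-123.   -0. -137.]
70 [-125.   -0. -152.]
75 [-125.   -0. -167.]
80 [-124.   -0. -182.]
85 [-122.   -0. -197.]
90 [-119.   -0. -211.]
```

apply_moves --targets "-7 0 -2 0 1; -14 0 -5 0 1; -21 0 -8 0 1; -28 0 -11 0 1; -35 0 -15 0 1; -41 0 -18 0 1; -48 0 -22 0 1; -54 0 -26 0 1; -60 0 -31 0 1; -65 0 -35 0 1"

```text
clock: 20.72
position: [555.6, -50.0, 171.0]
ee_rot: [-0.538, -0.458, 0.54, -0.458]
contact_force: [-4.8, -1.2, -9.4]
gripper_width: 9.3
```

Run:
```python
from h import *
plan([553,-84,114],-99.5)
s=get_image("scene")
cv2.imwrite("pics/s22.png",cv2.resize(s["img"][100:300,160:400],None,fx=3,fy=3,interpolation=cv2.INTER_CUBIC)[:,:,::-1])
```

```text
pos [555.6 -50.  171. ] xaxis [-0.003 -0.001 -1.   ] zaxis [-0.161 -0.987  0.002] zyaw -99.3 q6 1.207 w 9.3 F [-4.8 -1.2 -9.4] t 20.7167
shift [57.1  3.1 33.8] [np.float64(180.2), np.float64(0.2), np.float64(-179.8)]
```

View pics/s22.png

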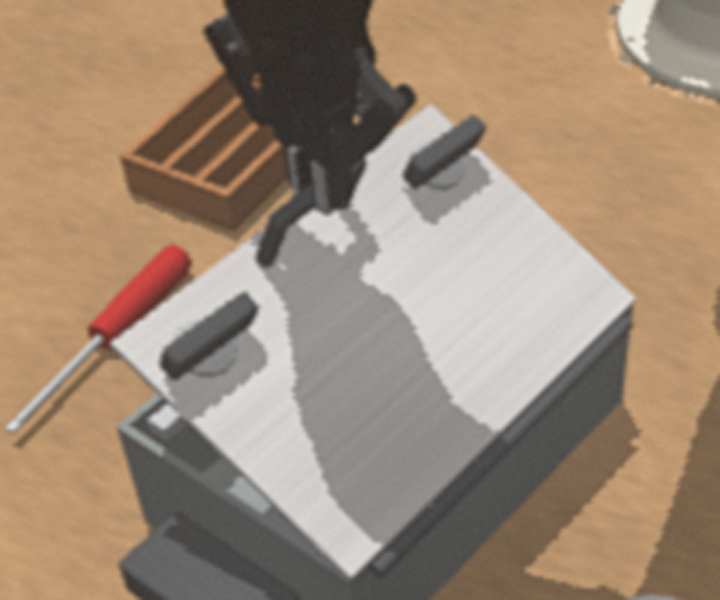

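Opening well (~25°). Continuing along the arc (now relative to 25°).

apply_moves --targets "-6 0 -5 0 1; -11 0 -10 0 1; -16 0 -15 0 1; -21 0 -21 0 1; -26 0 -27 0 1; -30 0 -33 0 1; -34 0 -39 0 1; -38 0 -46 0 1; -41 0 -52 0 1; -45 0 -59 0 1"

```text
clock: 21.6
position: [564.8, 6.3, 217.5]
ee_rot: [-0.537, -0.457, 0.541, -0.458]
contact_force: [-5.7, -5.5, -4.3]
gripper_width: 9.7
```

Run:
```python
from h import *
plan([553,-84,114],-99.5)
s=get_image("scene")
cv2.imwrite("pics/s23.png",cv2.resize(s["img"][60:300,160:400],None,fx=2.5,fy=2.5,interpolation=cv2.INTER_CUBIC)[:,:,::-1])
```

```text
pos [564.8   6.3 217.5] xaxis [-0.003 -0.005 -1.   ] zaxis [-0.161 -0.987  0.005] zyaw -99.3 q6 1.107 w 9.7 F [-5.7 -5.5 -4.3] t 21.6
shift [104.    3.1  90.5] [np.float64(180.2), np.float64(0.2), np.float64(-179.8)]
```

View pics/s23.png

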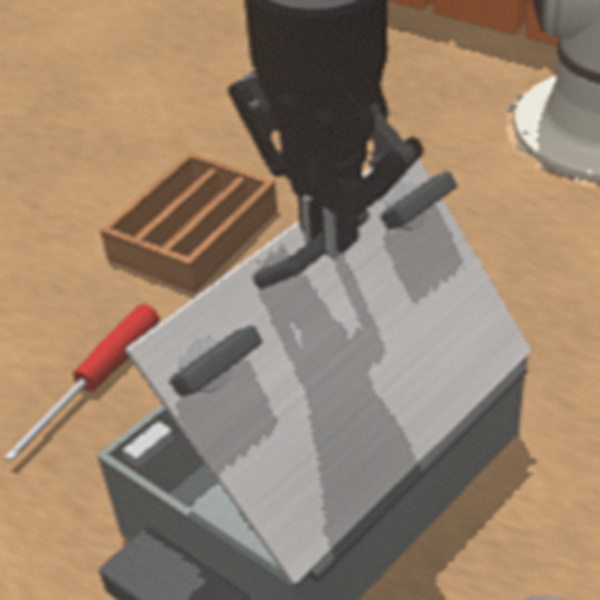

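apply_moves --targets "-3 0 -7 0 1; -5 0 -14 0 1; -8 0 -21 0 1; -10 0 -28 0 1; -12 0 -36 0 1; -13 0 -43 0 1; -14 0 -51 0 1; -15 0 -58 0 1; -15 0 -66 0 1; -15 0 -73 0 1"

```text
clock: 22.48
position: [576.9, 78.1, 236.5]
ee_rot: [-0.538, -0.457, 0.54, -0.46]
contact_force: [-7.2, -8.4, -4.7]
gripper_width: 9.2
```

Run:
```python
from h import *
plan([553,-84,114],-99.5)
s=get_image("scene")
cv2.imwrite("pics/s24.png",cv2.resize(s["img"][60:300,160:400],None,fx=2.5,fy=2.5,interpolation=cv2.INTER_CUBIC)[:,:,::-1])
```

```text
pos [576.9  78.1 236.5] xaxis [ 0.001 -0.005 -1.   ] zaxis [-0.161 -0.987  0.005] zyaw -99.2 q6 0.992 w 9.2 F [-7.2 -8.4 -4.7] t 22.4833
shift [123.3   2.2 163.2] [np.float64(180.3), np.float64(0.3), np.float64(-179.7)]
```

View pics/s24.png

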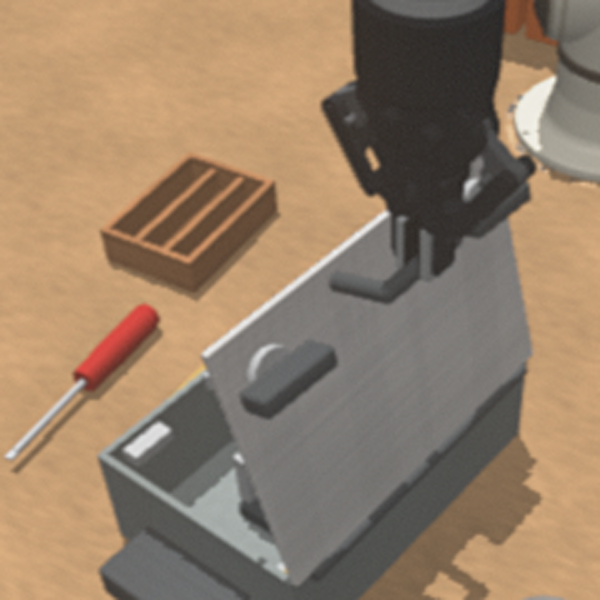

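apply_moves --targets "0 0 -7 0 1; 1 0 -15 0 1; 2 0 -22 0 1; 3 0 -30 0 1; 4 0 -37 0 1; 6 0 -44 0 1; 7 0 -50 0 1; 7 0 -50 0 1; 7 0 -50 0 1"

```text
clock: 23.28
position: [586.2, 131.6, 229.6]
ee_rot: [0.54, 0.458, -0.536, 0.459]
contact_force: [-11.1, 3.2, 8.8]
gripper_width: 9.3
```

Run:
```python
from h import *
plan([553,-84,114],-99.5)
s=get_image("scene");snap("top","t25")
cv2.imwrite("pics/s25.png",cv2.resize(s["img"][60:300,160:400],None,fx=2.5,fy=2.5,interpolation=cv2.INTER_CUBIC)[:,:,::-1])
```

```text
pos [586.2 131.6 229.6] xaxis [ 0.005  0.002 -1.   ] zaxis [-0.157 -0.988 -0.003] zyaw -99.1 q6 0.922 w 9.3 F [-11.1   3.2   8.8] t 23.2833
shift [114.9   0.6 218.5] [np.float64(180.4), np.float64(0.4), np.float64(-179.6)]
```

View pics/s25.png

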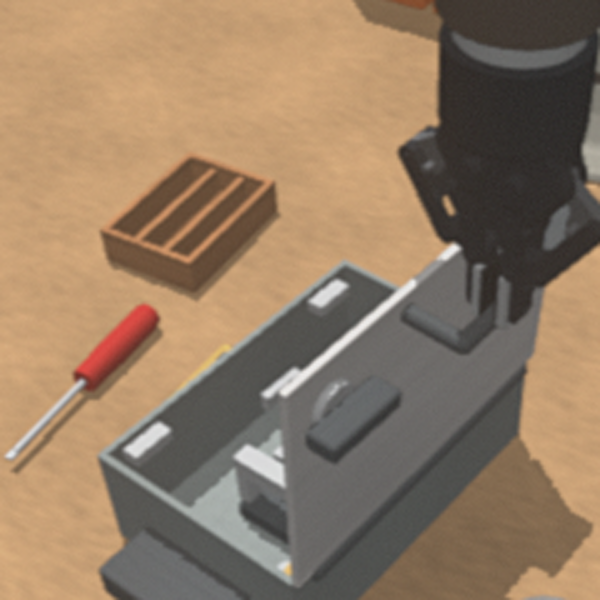

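View pics/t25.png

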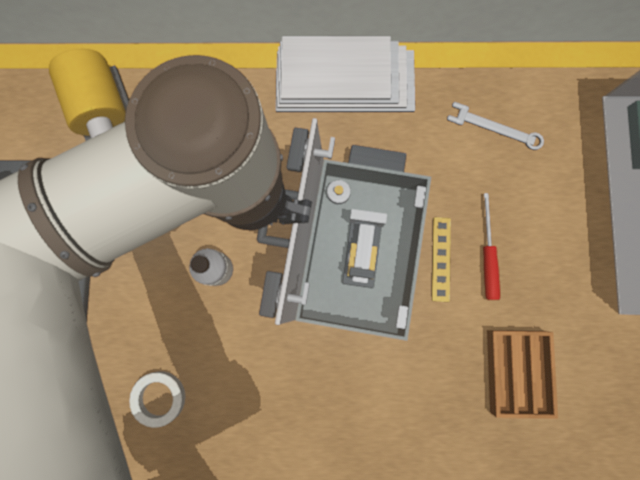

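apply_moves --targets "0 0 0 0 0.7; 0 0 0 0 0.5; 0 0 0 0 0.4; 0 0 0 0 0.4; -10 0 0 0 0.4; -30 0 0 0 0.4; -60 0 0 0 0.4; -85 0 0 0 0.4; -85 0 0 0 0.4"

```text
clock: 24.13
position: [589.5, 130.1, 315.9]
ee_rot: [0.543, 0.456, -0.535, 0.46]
contact_force: [0.4, -0.2, 0.5]
gripper_width: 25.5
```

Run:
```python
from h import *
plan([553,-84,310],-99.5)
s=get_image("scene");d=snap("top","t26")
cv2.imwrite("pics/s26.png",cv2.resize(s["img"][60:300,160:400],None,fx=2.5,fy=2.5,interpolation=cv2.INTER_CUBIC)[:,:,::-1])
cv2.imwrite("pics/t26c.png",cv2.resize(d["img"][110:350,240:450],None,fx=2.5,fy=2.5,interpolation=cv2.INTER_CUBIC)[:,:,::-1])
```

```text
pos [589.5 130.1 315.9] xaxis [ 0.013  0.003 -1.   ] zaxis [-0.161 -0.987 -0.005] zyaw -99.2 q6 0.922 w 25.5 F [ 0.4 -0.2  0.5] t 24.1333
shift [  4.8  -1.6 217.2] [np.float64(180.3), np.float64(0.3), np.float64(-179.7)]
```

View pics/s26.png

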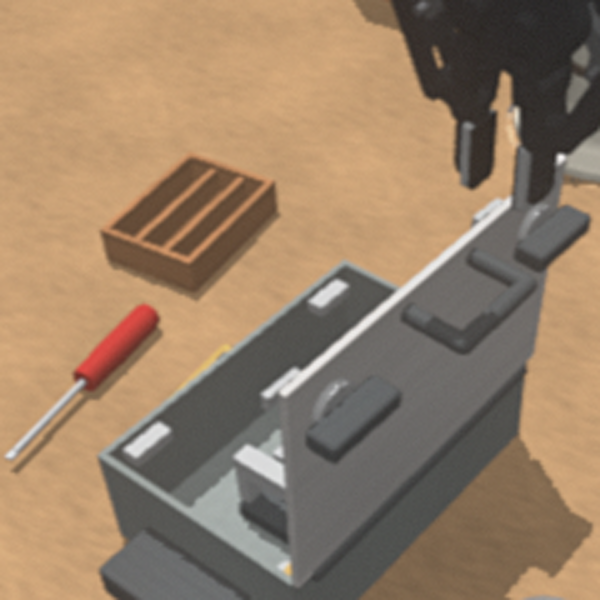

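View pics/t26c.png

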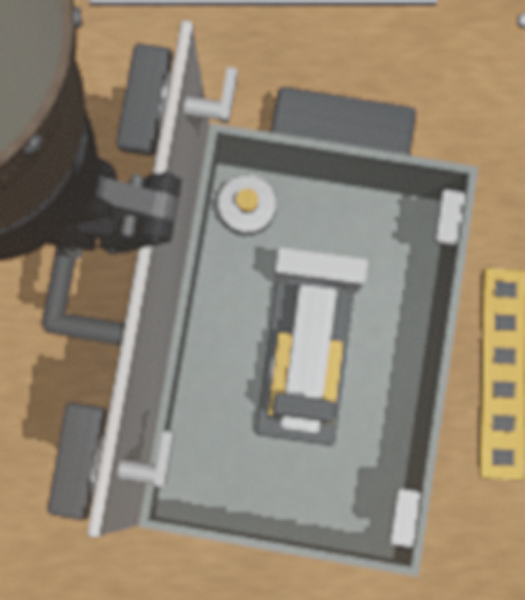

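Run:
```python
from h import *
d=get_image("top")
c=lambda p:np.array(p)/2.5+[240,110]
rib=ray(d,c((305,406)),84)[0];st=ray(d,c((321,263)),66)[0]
b=ray(d,[c((314,286)),c((301.5,428))],72)
print(rib,st,st-rib,np.degrees(np.arctan2(*(st-rib)[1::-1])),b,np.degrees(np.arctan2(*(b[0]-b[1])[1::-1])))
r2=ray(d,[c((274,403)),c((337,409))],84);print(r2,np.linalg.norm(r2[1]-r2[0]),np.degrees(np.arctan2(*(r2[0]-r2[1])[1::-1])))
s2=ray(d,[c((276,263)),c((367,271))],66);print(s2,np.linalg.norm(s2[1]-s2[0]),np.degrees(np.arctan2(*(s2[0]-s2[1])[1::-1])))
plan([rib[0],rib[1],250],-186)
```

```text
[524.23645457  -6.9275609   84.        ] [621.91342352 -19.1610592   66.        ] [ 97.67696894 -12.2334983  -18.        ] -7.1388064409534335 [[605.18272166 -13.93715912  72.        ]
 [510.48710212  -5.40334872  72.        ]] -5.149489405204381
[[525.99624835  13.19575458  84.        ]
 [522.48629286 -27.65837318  84.        ]] 41.00462830663133 85.08952898289645
[[621.72036595  11.20055166  66.        ]
 [616.63203162 -50.08491886  66.        ]] 61.496341701557434 85.2538027155107
pos [586.4 129.9 308.8] xaxis [ 0.001  0.001 -1.   ] zaxis [-0.161 -0.987 -0.001] zyaw -99.3 q6 0.922 w 26.1 F [-0.4 -1.  -0.7] t 24.2833
shift [ 58.7 -39.3 145.1] [np.float64(266.7), np.float64(86.7), np.float64(-93.3)]
```

apply_moves --targets "-5 -8 30 0 0; -5 -16 60 7 0; -5 -24 90 14 0; -5 -32 120 21 0; -5 -39 145 28 0; -5 -39 145 35 0; -5 -39 145 42 0; -5 -39 145 49 0; -5 -39 145 56 0; -5 -39 145 63 0"

```text
clock: 25.12
position: [523.9, -7.3, 312.2]
ee_rot: [-0.698, -0.107, 0.7, -0.107]
contact_force: [0.4, -0.3, -0.6]
gripper_width: 42.5
```

apply_moves --targets "20 0 0 7 0; 50 0 0 14 0; 80 0 0 21 0; 100 0 0 23 0; 100 0 0 23 0; 100 0 0 23 0"

```text
clock: 25.62
position: [523.8, -7.3, 212.3]
ee_rot: [-0.705, 0.033, 0.708, 0.031]
contact_force: [-0.2, 0.8, 0.4]
gripper_width: 42.7
```

Run:
```python
from h import *
d=snap("wrist","w27")
plan([524,-7,120],-185.3)
```

```text
pos [525.   -7.1 213.9] xaxis [ 0.    -0.001 -1.   ] zaxis [-0.996  0.09  -0.   ] zyaw 174.8 q6 -0.387 w 42.8 F [0.4 0.1 0.8] t 25.6667
shift [93.9 -0.1  1. ] [np.float64(540.1), np.float64(360.1), np.float64(180.1)]
```

View pics/w27.png

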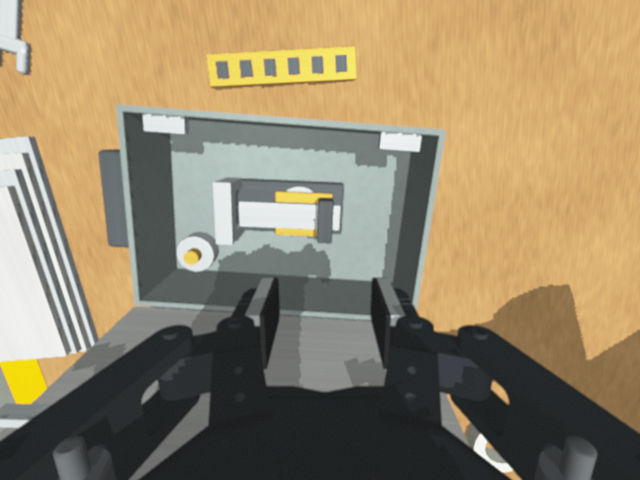

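apply_moves --targets "30 0 2 0 0; 60 0 2 0 0; 90 0 2 0 0; 115 0 2 0 0; 125 0 2 0 0; 125 0 2 0 0"

```text
clock: 26.17
position: [522.1, -6.9, 87.5]
ee_rot: [-0.706, 0.033, 0.707, 0.032]
contact_force: [1.3, 0.9, -0.7]
gripper_width: 42.6
```

Run:
```python
from h import *
d=snap("wrist","w28")
plan([524,-7,60],-185.3)
print(ray(d,[(325,221)],84))
```

```text
pos [523.4  -6.7  89.2] xaxis [ 0.001 -0.    -1.   ] zaxis [-0.996  0.091 -0.001] zyaw 174.8 q6 -0.389 w 42.8 F [0.4 0.9 0.5] t 26.2167
shift [29.2  0.2 -0.6] [np.float64(540.1), np.float64(360.1), np.float64(180.1)]
[[519.0430709  -35.99278768  84.        ]]
```

View pics/w28.png

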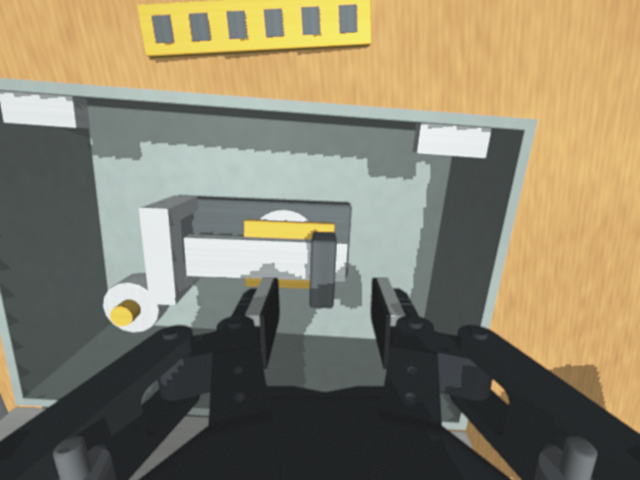

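apply_moves --targets "15 0 0 0 0; 25 0 0 0 0; 34 0 0 0 0; 34 0 0 0 0; 34 0 0 0 0.4; 34 0 0 0 0.6; 34 0 0 0 0.6"

```text
clock: 26.8
position: [523.1, -6.6, 55.2]
ee_rot: [0.707, -0.032, -0.706, -0.032]
contact_force: [0.9, -0.0, -0.7]
gripper_width: 17.4
```

Run:
```python
from h import *
d=snap("wrist","w29")
plan([524,-7,60],-185.3)
s=get_image("scene")
cv2.imwrite("pics/s29.png",cv2.resize(s["img"][100:300,180:380],None,fx=3,fy=3,interpolation=cv2.INTER_CUBIC)[:,:,::-1])
```

```text
pos [523.   -6.6  55.1] xaxis [ 0.001  0.    -1.   ] zaxis [-0.996  0.091 -0.001] zyaw 174.8 q6 -0.39 w 17.2 F [-0.   0.1 -0.9] t 26.85
shift [-4.9  0.3 -1. ] [np.float64(540.1), np.float64(360.1), np.float64(180.1)]
```

View pics/w29.png

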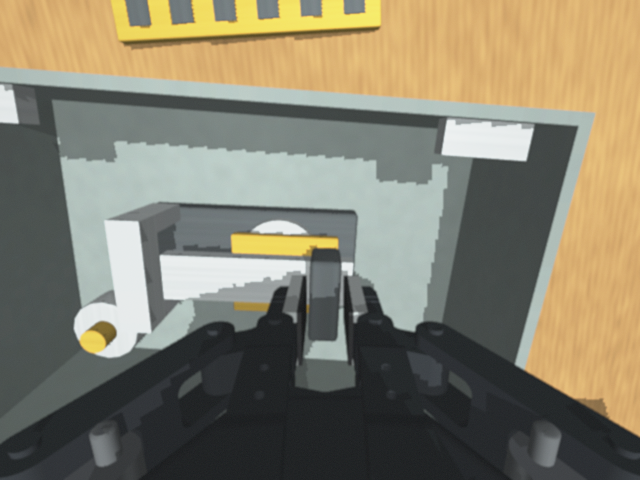

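View pics/s29.png

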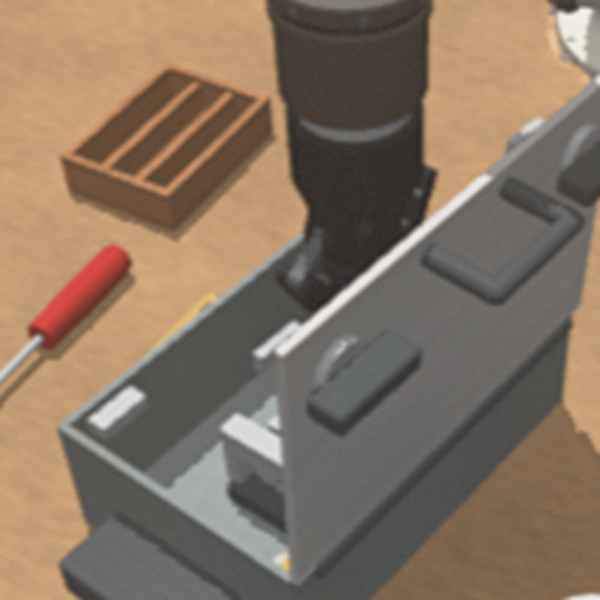

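apply_moves --targets "3 0 0 0 0.6; 6 0 0 0 0.6; 6 0 0 0 0.6"

```text
clock: 27.15
position: [522.3, -6.8, 47.9]
ee_rot: [-0.706, 0.033, 0.707, 0.032]
contact_force: [0.6, 0.1, -0.3]
gripper_width: 17.0
```

apply_moves --targets "0 0 0 0 0.75; 0 0 0 0 0.9; 0 0 0 0 1; 0 0 0 0 1; 0 0 0 0 1"

```text
clock: 27.57
position: [522.8, -6.8, 48.2]
ee_rot: [0.707, -0.033, -0.706, -0.033]
contact_force: [2.8, -1.7, -3.8]
gripper_width: 12.5
```

Run:
```python
from h import *
d=snap("wrist","w30")
plan([524,-7,60],-185.3)
```

```text
pos [522.8  -6.8  48.2] xaxis [ 0.001  0.    -1.   ] zaxis [-0.996  0.092 -0.   ] zyaw 174.7 q6 -0.39 w 12.3 F [ 3.6 -2.  -5.2] t 27.6167
shift [-11.8   0.1  -1.3] [np.float64(540.0), np.float64(360.0), np.float64(180.0)]
```

View pics/w30.png

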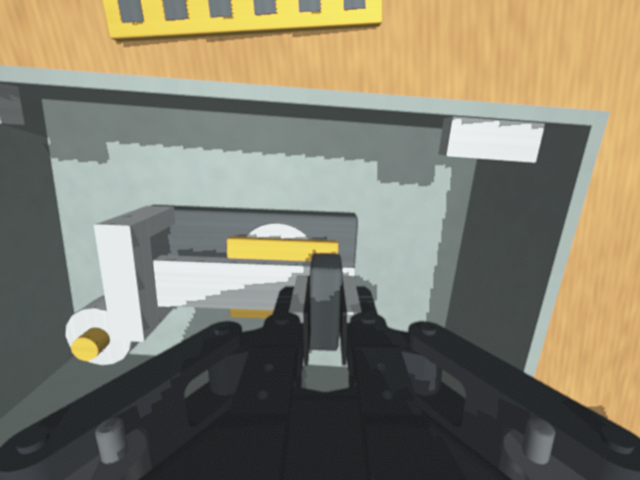

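apply_moves --targets "4 0 0 0 1; 8 0 0 0 1; 11 0 0 0 1; 14 0 0 0 1; 16 0 0 0 1; 16 0 0 0 1; 16 0 0 0 1"

```text
clock: 28.2
position: [522.8, -6.8, 34.4]
ee_rot: [0.707, -0.032, -0.706, -0.032]
contact_force: [-1.5, -1.0, 12.4]
gripper_width: 12.5
```

Run:
```python
from h import *
d=snap("wrist","w31")
plan([522.8,-6.8,32],-185.3)
```

```text
pos [522.8  -6.8  34.4] xaxis [ 0.001 -0.    -1.   ] zaxis [-0.996  0.091 -0.001] zyaw 174.8 q6 -0.39 w 12.5 F [-2.3 -1.5 11.5] t 28.25
shift [ 2.4 -0.   0. ] [np.float64(540.1), np.float64(360.1), np.float64(180.1)]
```

View pics/w31.png

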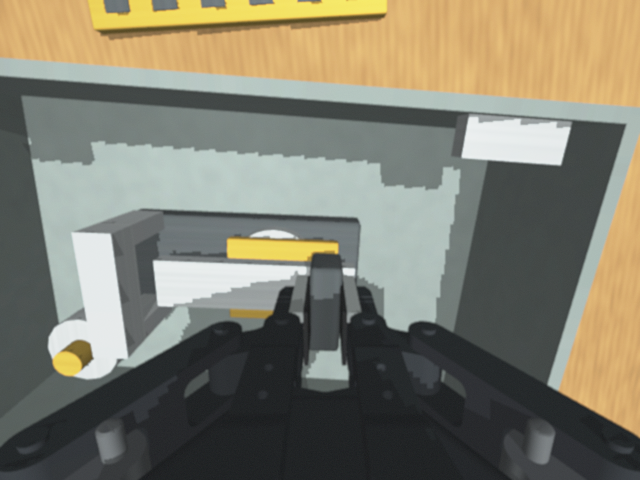

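apply_moves --targets "2 0 0 0 1; 2 0 0 0 1; 2 0 -3 0 1; 2 0 -7 0 1; 2 0 -11 0 1; 2 0 -15 0 1; 2 0 -19 0 1; 2 0 -23 0 1; 2 0 -26 0 1; 2 0 -28 0 1"

```text
clock: 29.08
position: [550.4, -10.3, 32.7]
ee_rot: [-0.706, 0.033, 0.706, 0.032]
contact_force: [-3.0, -4.0, 12.5]
gripper_width: 12.6
```

Run:
```python
from h import *
d=snap("wrist","w32")
plan([522.8,-6.8,32],-185.3)
```

```text
pos [550.8 -10.4  32.8] xaxis [ 0.    -0.002 -1.   ] zaxis [-0.996  0.091 -0.   ] zyaw 174.8 q6 -0.37 w 12.4 F [-2.2 -5.1 13.2] t 29.1333
shift [ 0.7 -1.  28.2] [np.float64(540.1), np.float64(360.1), np.float64(180.1)]
```

View pics/w32.png

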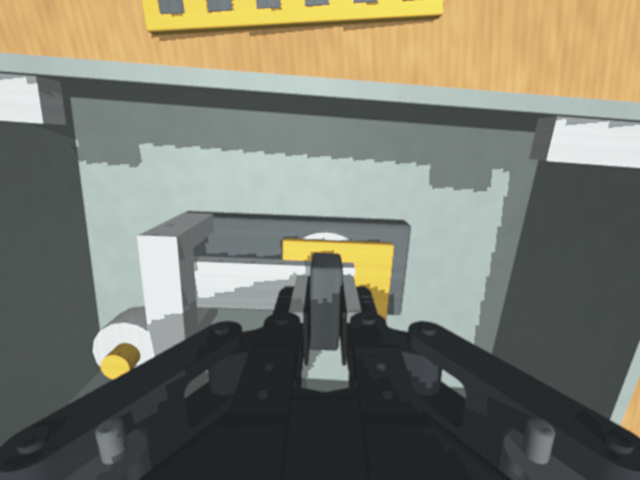

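apply_moves --targets "0 0 -2 0 1; 0 0 -3 0 1; 0 0 -3 0 1; 0 0 -3 0 1"

```text
clock: 29.47
position: [552.6, -10.7, 32.6]
ee_rot: [-0.706, 0.033, 0.707, 0.032]
contact_force: [-3.0, -4.3, 13.1]
gripper_width: 12.4
```

apply_moves --targets "-1 0 0 0 1; -3 0 0 0 1; -3 0 0 0 1; -3 0 0 0 0.9; -3 0 0 0 0.8; -3 0 0 0 0.6; -3 0 0 0 0.4; -3 0 0 0 0.4; -3 0 0 0 0.4"

```text
clock: 30.22
position: [552.9, -9.4, 33.1]
ee_rot: [-0.706, 0.032, 0.707, 0.032]
contact_force: [0.4, -0.1, -0.0]
gripper_width: 25.5
```

Run:
```python
from h import *
d=snap("wrist","w33")
plan([522.8,-6.8,32],-185.3)
```

```text
pos [553.   -9.4  33.1] xaxis [-0.001 -0.    -1.   ] zaxis [-0.996  0.091  0.001] zyaw 174.8 q6 -0.367 w 25.6 F [ 0.4 -0.4 -0.5] t 30.2667
shift [ 1.1  0.1 30.3] [np.float64(540.1), np.float64(360.1), np.float64(180.1)]
```

View pics/w33.png

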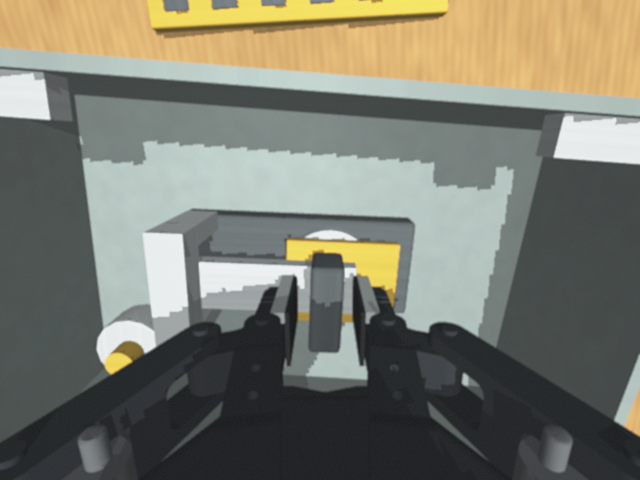

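Released; the keeper stayed down. Rise straight up and check.

apply_moves --targets "-10 0 0 0 0.4; -30 0 0 0 0.4; -65 0 0 0 0.4; -100 0 0 0 0.4; -140 0 0 0 0.4; -180 0 0 0 0.4; -220 0 0 0 0.4; -260 0 0 0 0.4; -260 0 0 0 0.4"

```text
clock: 31.02
position: [557.2, -9.8, 304.1]
ee_rot: [0.713, -0.031, -0.7, -0.033]
contact_force: [0.9, -0.4, 0.2]
gripper_width: 25.8
```

apply_moves --targets "0 0 40 0 0.4; 0 0 80 0 0.4; 0 0 120 0 0.4; 0 0 120 0 0.4; 0 0 120 0 0.4"

```text
clock: 31.43
position: [432.1, 1.3, 294.6]
ee_rot: [0.707, -0.032, -0.706, -0.032]
contact_force: [0.8, 0.7, -0.3]
gripper_width: 25.2
```

Run:
```python
from h import *
plan([522.8,-6.8,32],-185.3)
d=snap("top","t34");s=get_image("scene")
cv2.imwrite("pics/t34c.png",cv2.resize(d["img"][110:350,240:450],None,fx=2.5,fy=2.5,interpolation=cv2.INTER_CUBIC)[:,:,::-1])
cv2.imwrite("pics/s34.png",cv2.resize(s["img"][100:340,180:440],None,fx=2.4,fy=2.4,interpolation=cv2.INTER_CUBIC)[:,:,::-1])
```

```text
pos [432.1   1.3 294.6] xaxis [ 0.002  0.001 -1.   ] zaxis [-0.996  0.09  -0.002] zyaw 174.8 q6 -0.472 w 25.2 F [ 0.8  0.7 -0.3] t 31.4333
shift [ 2.628e+02  2.000e-01 -9.040e+01] [np.float64(540.1), np.float64(360.1), np.float64(180.1)]
```

View pics/t34c.png

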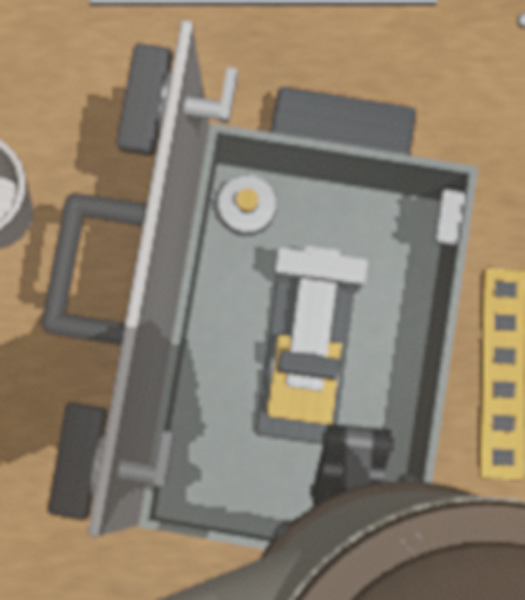

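View pics/s34.png

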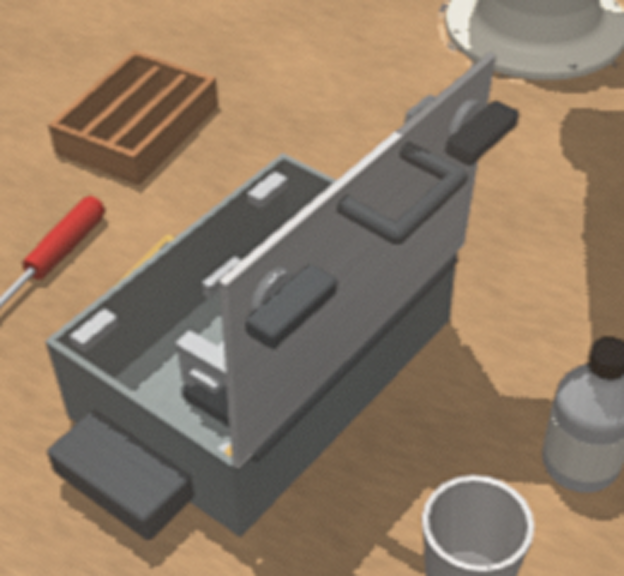

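Run:
```python
from h import *
d=get_image("top");c=lambda p:np.array(p)/2.5+[240,110]
rib=ray(d,c((309,362)),71)[0];st=ray(d,c((321,264)),65)[0]
print(np.linalg.norm((st-rib)[:2]))
from bench import job
if np.linalg.norm((st-rib)[:2])<73: print(job.job_done()); print(status.read_state()["clock"])
```

```text
67.74625343069003
the job is handed in; nothing more can be done
None
the job is handed in; nothing more can be done
```

I finished the sequence and handed the job in at about 31.5 s of the 72 s. The hand-in reports no verdict, so the result rests on my own checks.

**What I did**
- I turned both wing fasteners anticlockwise to about 1.5 rad.
- I swung the panel up by its handle to about 1.6 rad and left it standing upright.
- I gripped the keeper rib and pushed the plunger down about 14–15 mm. I then slid the keeper about 30 mm under the strike bridge, released it and withdrew the arm.

**What the last checks showed**
- **Keeper:** the rib is 67.7 mm from the middle of the strike bar, against 68 mm expected when fully home. The end of the keeper bar shows past the bridge.
- **Plunger:** it stayed down after release. I have no direct reading of its final depth.
- **Panel and fasteners:** in the last pictures the panel is upright and both wings lie along the hinge line.
- **Bystanders:** I saw no shift in the template, screwdriver, cup or oiler, but I did not measure their positions.
- **Robot:** the tool force was near zero and it touches nothing.

**What failed or disagreed**
- **Far fastener:** the first grip was too high. The fingers closed over the top of the wing and it did not turn until I gripped about 11 mm lower.
- **Heights:** the camera views put the panel and wings about 4–5 mm lower than the sizes given. Putting the tool's grasp point, rather than its tip, at the middle of each part was what worked.

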